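# Empty the ball-candle mould

## Robot

A 6-joint arm with a two-finger parallel gripper is mounted at the origin on the work surface. World frame = base frame: x ahead of the robot, y to its left, z up, the work surface at z = 0. Lengths are in m, angles in degrees, forces in N, time in s.
With the tool pointing down it reaches from about 0.35 to 0.85 m from the base axis. Payload 8.1 kg.
Tool frame: the origin (TCP) lies at the very end of the fingers, on their centre line; the grasp point (between the pads) lies 19 mm behind it; z points along the fingers, y is the line along which they close (so a half turn about z gives the same grasp; the last joint's range is limited). The gripper opens to 85 mm and grips with 20 to 120 N. Pads are 22 mm wide; open, the fingers measure 114 mm over their backs; the gripper's body (76 mm by 85 mm) begins 54 mm behind the grasp point. The pads swing forward as they close: fully open they stand 13 mm farther back than shut.
Start: joints at [-71.07, 7.471, 85.268, -0, 87.261, -4.893], TCP at [0.242, -0.549, 0.195] pointing down, gripper open.
Joint ranges: [-169.43, 169.43], [-51.17, 129.36], [1.28, 143.12], [-76.62, 256.62], [0, 156.53], [-152.29, 152.29]. Speed limits (degrees/s): [136.94, 136.94, 159.86, 180, 180, 180].

## Interface

Orientations are given as [roll, pitch, yaw] about the fixed x, y, z axes, in that order (R = Rz(yaw) Ry(pitch) Rx(roll)).
In Python, from station import arm gives the robot as it stands.
- The arm moves only by the shell command python3 -m inch 'ROWS' [OPENING]. ROWS is JSON, a list of rows, each an object with "linear": the shift along the tool's x, y, z in cm, a list of three; "rot": the turn, a rotation vector about the tool's x, y, z in degrees, a list of three. A call has 1 to 5 rows; each row shifts and turns the commanded pose from where the row before left it, along the tool's axes as they then stand; what a row does not reach is not made up. A row lasts 1/12 s, in which the tool goes at most 41.7 mm and 7.16 degrees, less where a joint would pass 70% of its speed; a pose out of reach is approached as far as the arm can. A call is refused whole if a number of a shift passes 4.17 or a number of a turn 7.16, either way. A call with a gripper value outside its range is refused whole. OPENING is the finger opening in cm, from 0 to 8.54, set as the call begins (- or left out, the last holds). The fingers move at their own pace and stop on an object; the grip force is fixed at half the most. Time passes only in rows, so rows that do not move let the fingers close. It gives the time, the measured TCP pose, the force, the opening and the grip force at its end, in the units of the state.
- arm.read_state(): the state, without advancing time (a new reading comes with each control period).
- arm.snapshot(name): name is "scene" or "top"; returns a dict with "pixels" (480x640x3 uint8, red, green, blue), "mtx" (3x3 intrinsics, pixels), "D" ([k1, k2, p1, p2, k3] as OpenCV has them; the pictures are not rectified), "R" (3x3) and "t" (3): a world point X has camera coordinates R X + t. Camera axes: x right, y down, z forward; pixel columns grow to the right and rows downward; lengths in m; the calibration is good to about 2 mm. A picture is of the moment at which its call begins. There is no depth.
- arm.sign_off(): hands the job in; it is judged then, once.
The state is a dict: "clock": time; "joint_pos": joint angles; "joint_vel": joint speeds; "tau": joint torques, N m; "position": TCP position; "tool_rot": TCP orientation; "force": force on the tool from outside, world axes, zero at the start; "ft_torque": the same for the moment, N m; "opening": finger opening in m; "finger_force": force on a finger pad.
Only numpy, scipy, OpenCV 4.12 (cv2) and the standard library are available. Lean on these libraries where they do the work, as an engineer would, in place of code of your own. Each camera call takes 0.05 s, during which the arm holds its last target. There are 200 camera calls.

## Task

Open the aluminium candle mould: lift off its top half and lay it flat, right way up, on the cork mat. Then lift the three wax castings out of the lower half: lower the two full ball candles gently to the bottom of the deep woven basket, and the short-poured one, the ball with the flat top, gently to the bottom of the steel melting pan. Drop none of the castings, and leave the basket, the pan and everything else on the desk where it stands.

Things in the scene. Friction and masses are not known exactly. Their poses are not given: they have to be found in the camera images.
- mould: Lower half of the two-part aluminium candle mould, fixed to the desk: block 72 mm (x) by 222 mm (y), its flat parting face 45 mm above the desk, on a foot 88 by 238 by 8 mm. Origin: centre of its underside, z up, y along the row of cavities. Two steel register pins, 8 mm thick, stand 6 mm above the face at x = 0, y = -101 and +101 mm. The toggle latches at its ends are already undone.
- mould_face (a point): Centre of the lower half's parting face (axes as mould). Three half-ball cavities, 50 mm diameter with 1 mm play, are sunk in this face at x = 0, y = -64, 0 and +64 mm, one casting in each. With the mould open the castings stand half in, half above the face: only 14 mm apart along the row, with 11 mm of face between each and the long sides
- mould_top: Top half of the mould, loose, about 0.65 kg, lying closed on the lower half: aluminium block 72 mm (x) by 222 mm (y) by 34 mm high, with half-ball cavities and pin holes below that fit over castings and pins with 1 mm play or more, and a pouring trough on top. Origin: centre of the underside; z up, y along the mould. Must rise straight up some 30 mm to clear castings and pins.
- trough (a point): Middle of the rim of the pouring trough that stands on the top half, 56 mm above the half's underside; axes as the top half. The trough is 28 mm wide (x) over its outer walls, 132 mm long (y), 22 mm high, its walls 5 mm thick. The top half balances when the trough is gripped here, across its 28 mm
- candle_1: Full ball candle of cream wax, 50 mm diameter, about 60 g, origin at its centre. It starts in one of the three cavities, its centre level with the parting face. Which casting lies in which cavity varies.
- candle_2: Second full ball candle, the same as candle_1, in another cavity.
- short_candle: Short-poured ball candle of the same wax, 50 mm diameter but with a flat top 15 mm above its centre (40 mm high in all; the flat is 40 mm across), about 54 g. Origin at the ball's centre, z towards the flat. It starts in one of the three cavities, flat up, centre level with the parting face.
- basket: Deep round woven basket of cane, open at the top, loose, 0.45 kg: inner radius 74 mm, outer radius 84 mm, 88 mm high, flat inner floor 5 mm above the desk. Origin: centre of its underside. It stands on the left or the right of the mould, the pan on the other side.
- pan: Round steel melting pan, open at the top, loose, 0.55 kg: inner radius 72 mm, outer radius 76 mm, 82 mm high, flat inner floor 5 mm above the desk. Origin: centre of its underside. A straight handle, its top 76 mm above the desk, runs from the wall to 200 mm from the centre along its +x axis.
- mat: Cork mat, 140 mm (x) by 340 mm (y), 5 mm thick, fixed to the desk, in front of or behind the mould. Origin: centre of its underside. The wick tin stands on the end towards its +y.
- tin: Bystander: round steel tin for wicks, 40 mm diameter, 40 mm high, standing on the cork mat. Origin: centre of its underside, like that of the other bystanders.
- bottle: Bystander: amber bottle, 38 mm diameter, 115 mm high, in the gap between the mould and the basket or the pan.
- candlestick: Bystander: brass candlestick, 40 mm diameter, 92 mm high, in the gap on the other side.
- house: Bystander: white china house with a gable roof, 45 by 55 mm, 88 mm high, behind the work.
- mug: Bystander: white mug, 76 mm diameter, 85 mm high, handle towards its +y, behind the work.
- jar: Bystander: amber jar with a wooden lid, 60 mm diameter, 75 mm high, out to the left.
- spoon: Bystander: wooden stirring spoon, 200 mm long, 7 mm thick, lying flat at the front right.
Mind the look-alikes: they are no part of the job. Leave any green or orange look-alike of the mould_top alone.

How it is judged:
By the outcome, as a careful person would: the job done as asked, in the order asked, and still so for the second after the job is handed in, with the robot touching nothing.
It also fails if it takes over 72 s, if anything falls off the work surface, if the arm or the gripper's body presses on something with over 40 N, if the wrist force passes 120 N, or if a joint passes its speed limit or range.

## Working session

There is one attempt and no reset: what is moved stays moved. The work goes in short steps, Python scripts to look and compute and a shell command to move; the robot and the scene stay as the last step left them, time stands still between calls to the robot, and variables do not carry over. Pictures are saved under pics/ and viewed, at most 10 in all, crops included, and the job is handed in when it is done.

```bash
mkdir -p pics; ls; cat > h.py <<'E'
import numpy as np, cv2
from station import arm
def ray(s,uv):
    p=cv2.undistortPoints(np.array(uv,float).reshape(-1,1,2),np.array(s["mtx"]),np.array(s["D"])).reshape(-1,2)
    R=np.array(s["R"]);t=np.array(s["t"])
    d=np.c_[p,np.ones(len(p))]@R
    return -R.T@t,d
def onz(s,uv,z):
    c,d=ray(s,uv); return c+d*((z-c[2])/d[:,2])[:,None]
def tri(s1,a,s2,b):
    c1,d1=ray(s1,a);c2,d2=ray(s2,b);out=[]
    for u,v in zip(d1,d2):
        k=np.linalg.lstsq(np.c_[u,-v],c2-c1,rcond=None)[0]
        p,q=c1+u*k[0],c2+v*k[1]; out.append(np.r_[(p+q)/2,np.linalg.norm(p-q)])
    return np.array(out)
def save(s,n): cv2.imwrite(f"pics/{n}.png",cv2.cvtColor(np.array(s["pixels"]),cv2.COLOR_RGB2BGR))
E
python3 - <<'E'
from h import *
import pickle
d={n:arm.snapshot(n) for n in("scene","top")}
for n in d:
    save(d[n],n+"0"); s=d[n]; print(n,-np.array(s["R"]).T@s["t"],np.round(s["R"],2).tolist())
pickle.dump(d,open("s0.pkl","wb"))
print(arm.read_state())
E
```

```text
pics
scene [1.16387274 0.86768384 1.11288865] [[-0.77, 0.64, -0.0], [0.45, 0.54, -0.72], [-0.46, -0.55, -0.7]]
top [0.09993102 0.09183586 1.87057562] [[-0.04, -1.0, -0.0], [-0.97, 0.04, -0.22], [0.22, -0.01, -0.97]]
{'clock': 0.1, 'joint_pos': array([-7.10689780e+01,  7.51117025e+00,  8.53252503e+01, -1.93329842e-03,
        8.72599118e+01, -4.89113265e+00]), 'joint_vel': array([ 0.05460256, -0.03177374, -0.162603  , -0.0723941 ,  0.00623963,
        0.06687592]), 'tau': array([ 1.16786367e-03, -5.70952713e+01, -5.01941800e+01, -2.16123935e-04,
        8.15375475e-03, -3.69573752e-05]), 'position': array([ 0.24218278, -0.54833646,  0.19412412]), 'tool_rot': array([-1.79903854e+02, -6.28965248e-03,  2.38222434e+01]), 'force': array([ 0.4049163 ,  0.6210803 , -0.24275547]), 'ft_torque': array([-0.03881101, -0.00570563,  0.01657225]), 'finger_force': 0.0, 'opening': 0.08575669167591474}
```

View pics/scene0.png

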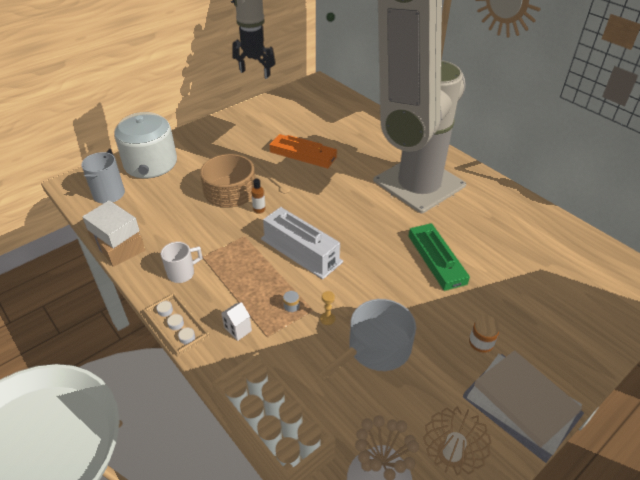

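View pics/top0.png

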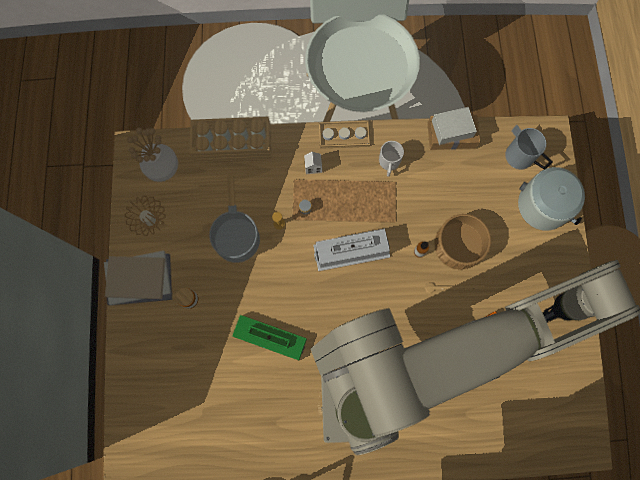

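The scene picture shows the mould at about (302,242), the basket at (228,180), the pan at (382,335), and the mat behind the mould. In the top picture these are the mould at (352,250), the basket at (464,241), the pan at (235,233) and the mat at (345,201), with the tin on the mat at (305,206). I'll view enlarged crops next.

```bash
python3 - <<'E'
from h import *
import pickle
d=pickle.load(open("s0.pkl","rb"))
def crop(n,x0,x1,y0,y1,k): 
    a=cv2.cvtColor(d[n]["pixels"][y0:y1,x0:x1],cv2.COLOR_RGB2BGR); return cv2.resize(a,None,fx=k,fy=k,interpolation=cv2.INTER_CUBIC)
cv2.imwrite("pics/c1.png",crop("top",280,410,170,285,6)[:600])
cv2.imwrite("pics/c2.png",crop("scene",200,360,190,310,5)[:600])
E
```

```text
(no output)
```

View pics/c1.png

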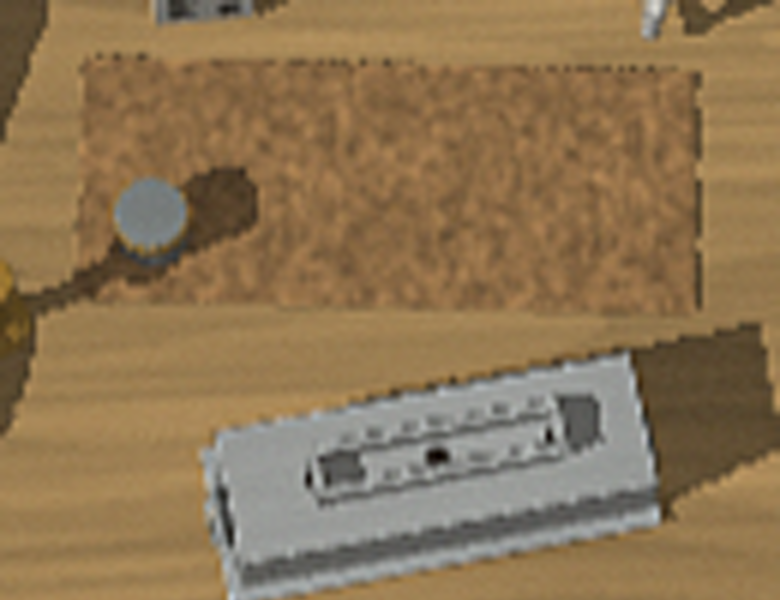

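View pics/c2.png

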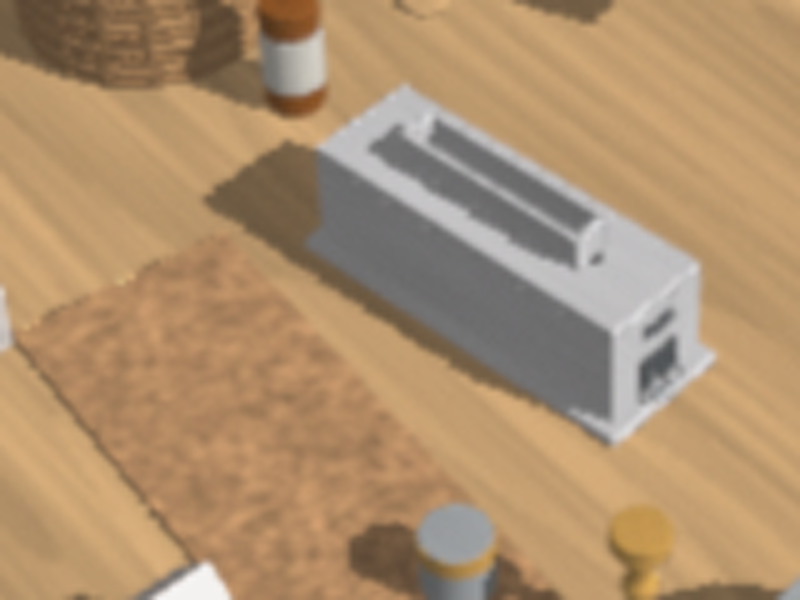

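The top crop gives the top-face corners of the mould block at UL(216,435), UR(629,352), LR(655,488) and LL(232,560). In the scene crop the same corners are at (612,332), (320,150), (405,87) and (697,266). I'll make one mosaic for the basket and pan.

```bash
python3 - <<'E'
from h import *
import pickle
d=pickle.load(open("s0.pkl","rb"))
f=lambda c,x0,y0,k:(np.array(c,float)+.5)/k-.5+[x0,y0]
T=f([(216,435),(629,352),(655,488),(232,560)],280,170,6)
S=f([(612,332),(320,150),(405,87),(697,266)],200,190,5)
P=tri(d["scene"],S,d["top"],T); print(np.round(P,4)); print(P.mean(0))
print("lens",np.linalg.norm(P[0]-P[1]),np.linalg.norm(P[2]-P[3]),np.linalg.norm(P[1]-P[2]))
for z in(.079,):
  for n,q in(("top",T),("scene",S)):
    w=onz(d[n],q,z); print(n,np.round(w,4).tolist(),w.mean(0)); v=(w[0]-w[1]+w[3]-w[2]);print("yaw",np.degrees(np.arctan2(-v[0],v[1])))
# trough rim top view
r=onz(d["top"],f([(312,455),(553,398),(566,455),(318,502)],280,170,6),.101);print(np.round(r,4),r.mean(0))
m=onz(d["top"],f([(84,62),(697,72),(697,312),(78,303)],280,170,6),.005);print("mat",np.round(m,4),m.mean(0))
print("tin",onz(d["top"],f([(151,212)],280,170,6),.045), tri(d["scene"],f([(456,535)],200,190,5),d["top"],f([(151,212)],280,170,6)))
def crop(n,x0,y0): return cv2.resize(cv2.cvtColor(d[n]["pixels"][y0:y0+75,x0:x0+100],cv2.COLOR_RGB2BGR),None,fx=4,fy=4,interpolation=cv2.INTER_CUBIC)
cv2.imwrite("pics/c3.png",np.vstack([np.hstack([crop("top",410,205),crop("top",200,195)]),np.hstack([crop("scene",185,150),crop("scene",325,297)])]))
E
```

```text
[[ 0.505   0.1068  0.0753  0.0009]
 [ 0.5397 -0.1102  0.0746  0.0039]
 [ 0.4682 -0.1213  0.0738  0.0011]
 [ 0.4385  0.1002  0.077   0.0025]]
[ 0.4878304  -0.00612926  0.07517801  0.00209448]
lens 0.21981042484079635 0.22349386580459446 0.0724517164793563
top [[0.5038, 0.1071, 0.079], [0.5401, -0.1111, 0.079], [0.4667, -0.1202, 0.079], [0.4372, 0.1011, 0.079]] [ 0.48696663 -0.00578823  0.079     ]
yaw 8.497588765527073
scene [[0.5076, 0.1091, 0.079], [0.5413, -0.1043, 0.079], [0.4719, -0.1168, 0.079], [0.4406, 0.1007, 0.079]] [ 0.49035227 -0.00285053  0.079     ]
yaw 8.595699536695825
[[ 0.4864  0.0579  0.101 ]
 [ 0.5117 -0.0678  0.101 ]
 [ 0.4813 -0.0728  0.101 ]
 [ 0.4616  0.0558  0.101 ]] [ 0.48527808 -0.00671557  0.101     ]
mat [[ 0.7365  0.1739  0.005 ]
 [ 0.7176 -0.1677  0.005 ]
 [ 0.5794 -0.1583  0.005 ]
 [ 0.5976  0.1807  0.005 ]] [0.65775313 0.00715958 0.005     ]
tin [[0.63615327 0.13813106 0.045     ]] [[0.6369498  0.13877542 0.04052973 0.00145761]]
```

View pics/c3.png

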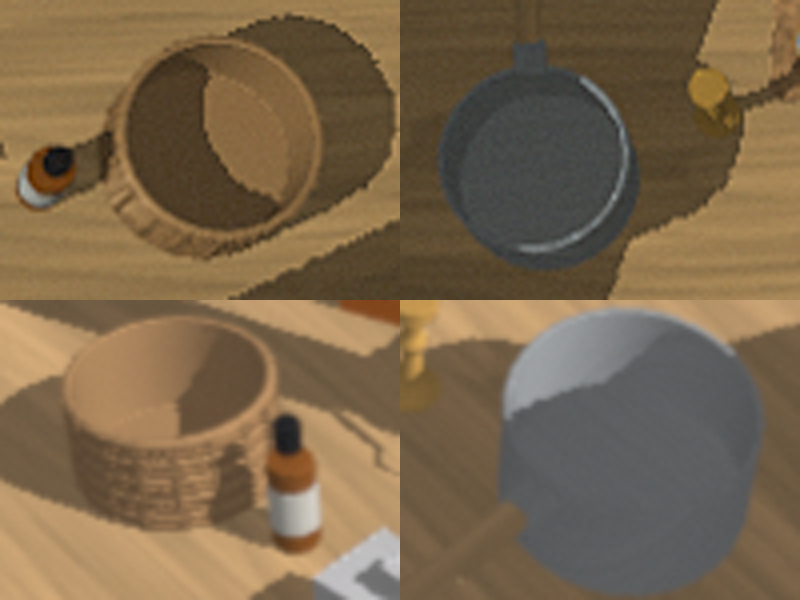

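Basket rim centre in the top crop is about (221,136), and in the scene crop (171,81). The pan rim centre is at (136,161) in its top crop. The bottle cap is at (60,160) and the candlestick top at (308,88).

```bash
cat >> h.py <<'E'
def plan(x,y,z,yaw):
    s=arm.read_state(); p=np.array(s["position"]); from scipy.spatial.transform import Rotation as Ro
    R=Ro.from_euler("xyz",s["tool_rot"],degrees=True); G=Ro.from_euler("xyz",[180,0,yaw],degrees=True)
    print("t",round(s["clock"],2),"p",np.round(p,4),"rot",np.round(s["tool_rot"],2),"F",np.round(s["force"],1),"op",round(s["opening"],4),"ff",round(s["finger_force"],1))
    print("turn first (tool rotvec)",np.round((R.inv()*G).as_rotvec(degrees=True),2),"then shift cm",np.round(G.inv().apply(np.array([x,y,z])-p)*100,2),"shift w/o turn",np.round(R.inv().apply(np.array([x,y,z])-p)*100,2))
E
python3 - <<'E'
from h import *
import pickle
d=pickle.load(open("s0.pkl","rb"))
f=lambda c,x0,y0:(np.array([c],float)+.5)/4-.5+[x0,y0]
t,s=d["top"],d["scene"]
b=f((221,136),410,205); print("basket",onz(t,b,.088),tri(s,f((171,81),185,150),t,b))
lr=np.vstack([f((122,136),410,205),f((321,136),410,205)]);print(onz(t,lr,.088))
print("pan",onz(t,f((136,161),200,195),.082),onz(t,np.vstack([f((40,161),200,195),f((232,161),200,195)]),.082))
print("bottle",onz(t,f((60,160),410,205),.115),"stick",onz(t,f((308,88),200,195),.092))
plan(.488,-.0045,.19,98.5)
E
```

```text
basket [[ 0.49471404 -0.36162758  0.088     ]] [[ 0.49477075 -0.36195151  0.08184979  0.00341453]]
[[ 0.49775089 -0.28312617  0.088     ]
 [ 0.49162443 -0.44155367  0.088     ]]
pan [[0.53635943 0.36381373 0.082     ]] [[0.53934553 0.43989658 0.082     ]
 [0.53339561 0.28811185 0.082     ]]
bottle [[ 0.47469787 -0.22783886  0.115     ]] stick [[0.58759399 0.22645579 0.092     ]]
t 0.1 p [ 0.2422 -0.5483  0.1941] rot [-1.799e+02 -1.000e-02  2.382e+01] F [ 0.4  0.6 -0.2] op 0.0858 ff 0.0
turn first (tool rotvec) [-8.000e-02 -7.000e-02 -7.468e+01] then shift cm [50.15 32.35  0.41] shift w/o turn [ 44.45 -39.82   0.48]
```

```bash

python3 -m inch '[{"linear":[0,0,0],"rot":[0,0,-7]},{"linear":[0,0,0],"rot":[0,0,-7]},{"linear":[0,0,0],"rot":[0,0,-7]},{"linear":[0,0,0],"rot":[0,0,-7]},{"linear":[0,0,0],"rot":[0,0,-7]}]' 6
python3 -m inch '[{"linear":[0,0,0],"rot":[0,0,-7]},{"linear":[0,0,0],"rot":[0,0,-7]},{"linear":[0,0,0],"rot":[0,0,-7]},{"linear":[0,0,0],"rot":[0,0,-7]},{"linear":[0,0,0],"rot":[0,0,-7]}]'
python3 -m inch '[{"linear":[3,2,0],"rot":[0,0,-4.7]},{"linear":[3,2,0],"rot":[0,0,0]},{"linear":[3,2,0],"rot":[0,0,0]},{"linear":[3,2,0],"rot":[0,0,0]},{"linear":[3,2,0],"rot":[0,0,0]}]'
python3 -m inch '[{"linear":[3,2,0],"rot":[0,0,0]},{"linear":[3,2,0],"rot":[0,0,0]},{"linear":[3,2,0],"rot":[0,0,0]},{"linear":[3,2,0],"rot":[0,0,0]},{"linear":[3,2,0],"rot":[0,0,0]}]'
python3 -m inch '[{"linear":[3,2,0],"rot":[0,0,0]},{"linear":[3,2,0],"rot":[0,0,0]},{"linear":[3,2,0],"rot":[0,0,0]},{"linear":[3,2,0],"rot":[0,0,0]},{"linear":[0,0,0],"rot":[0,0,0]}]'
python3 -c "from h import *;plan(.488,-.0045,.11,98.5)"
```

```text
clock: 0.52
position: [0.2422, -0.5485, 0.1944]
tool_rot: [-179.9, -0.0, 59.2]
force: [0.2, -0.7, -0.3]
opening: 0.0599
finger_force: 0.0
clock: 0.93
position: [0.2422, -0.5485, 0.1944]
tool_rot: [-180.0, -0.1, 94.2]
force: [-0.1, -0.3, 0.5]
opening: 0.0598
finger_force: 0.0
clock: 1.35
position: [0.3218, -0.3853, 0.1945]
tool_rot: [-180.0, -0.1, 98.5]
force: [1.4, 0.1, 0.8]
opening: 0.06
finger_force: 0.0
clock: 1.77
position: [0.3985, -0.2221, 0.1948]
tool_rot: [-180.0, -0.0, 98.5]
force: [0.9, -0.9, -0.1]
opening: 0.0602
finger_force: 0.0
clock: 2.18
position: [0.4612, -0.0879, 0.1948]
tool_rot: [179.9, -0.1, 98.8]
force: [-0.0, 0.3, -0.1]
opening: 0.0605
finger_force: 0.0
t 2.18 p [ 0.4612 -0.0879  0.1948] rot [ 1.7995e+02 -1.4000e-01  9.8810e+01] F [-0.   0.3 -0.1] op 0.0605 ff 0.0
turn first (tool rotvec) [ 0.05 -0.14  0.31] then shift cm [7.85 3.89 8.48] shift w/o turn [7.81 3.92 8.5 ]
```

```bash

python3 -m inch '[{"linear":[2,1,1],"rot":[0,0,0.3]},{"linear":[2,1,2],"rot":[0,0,0]},{"linear":[2,1,2],"rot":[0,0,0]},{"linear":[1.8,0.9,2],"rot":[0,0,0]},{"linear":[0,0,1],"rot":[0,0,0]}]'
python3 -m inch '[{"linear":[0,0,0],"rot":[0,0,0]}]'
python3 - <<'E'
from h import *
plan(.488,-.0045,.084,98.5)
s=arm.snapshot("top"); t=arm.snapshot("scene")
a=[cv2.resize(cv2.cvtColor(i["pixels"][y:y+120,x:x+100],cv2.COLOR_RGB2BGR),None,fx=4,fy=4,interpolation=cv2.INTER_CUBIC) for i,x,y in((s,300,195),(t,250,170))]
cv2.imwrite("pics/c4.png",np.hstack(a))
E
```

```text
clock: 2.6
position: [0.4858, -0.0077, 0.1121]
tool_rot: [-179.8, -0.1, 98.4]
force: [-0.6, 0.8, -0.6]
opening: 0.0598
finger_force: 0.0
clock: 2.68
position: [0.4846, -0.0098, 0.1117]
tool_rot: [-179.7, -0.1, 98.3]
force: [-0.0, 0.1, -0.4]
opening: 0.0604
finger_force: 0.0
t 2.68 p [ 0.4846 -0.0098  0.1117] rot [-1.7967e+02 -8.0000e-02  9.8340e+01] F [-0.   0.1 -0.4] op 0.0604 ff 0.0
turn first (tool rotvec) [-0.33 -0.08 -0.16] then shift cm [0.47 0.42 2.77] shift w/o turn [0.47 0.43 2.77]
```

View pics/c4.png

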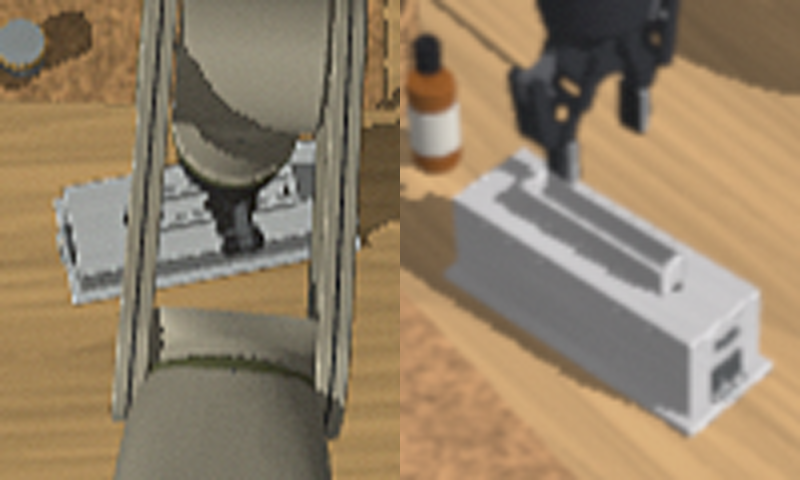

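The scene half shows the fingertips at about crop (565,175) and (635,130), over the middle of the trough. The mould is still in place. I'll check this numerically by projecting the TCP.

```bash

python3 - <<'E'
from h import *
s=arm.snapshot("scene"); 
def pr(p): 
    r=cv2.Rodrigues(np.array(s["R"]))[0]; q=cv2.projectPoints(np.array(p,float).reshape(-1,1,3),r,np.array(s["t"],float),np.array(s["mtx"]),np.array(s["D"],float))[0].reshape(-1,2); return (q-[250,170]+.5)*4-.5+[400,0]
st=arm.read_state();p=st["position"];a=np.radians(8.4);e=np.array([np.cos(a),np.sin(a),0])
for z in(0,.006,.02):print(z,pr([p+[0,0,z],p+[0,0,z]+.03*e,p+[0,0,z]-.03*e]).round(0).tolist())
print("trough",pr([[.488,-.0045,.101]]))
E
```

```text
0 [[598.0, 196.0], [567.0, 218.0], [628.0, 174.0]]
0.006 [[598.0, 189.0], [567.0, 211.0], [627.0, 167.0]]
0.02 [[597.0, 174.0], [566.0, 196.0], [627.0, 152.0]]
trough [[603.66394741 217.74741911]]
```

```bash

cat > tip.py <<'E'
from h import *
import pickle
d=pickle.load(open("s0.pkl","rb"))["scene"]["pixels"].astype(int)
s=arm.snapshot("scene")
m=(np.abs(s["pixels"].astype(int)-d).max(2)>30)
for c in range(284,315,2): print(c,np.flatnonzero(m[150:262,c])[-6:]+150)
r=cv2.Rodrigues(np.array(s["R"]))[0]; p=arm.read_state()["position"];a=np.radians(8.4);e=np.array([np.cos(a),np.sin(a),0])
q=np.array([p,p+.03*e,p-.03*e,p+.03*e+[0,0,.02]])
print(cv2.projectPoints(q.reshape(-1,1,3),r,np.array(s["t"],float),np.array(s["mtx"]),np.array(s["D"],float))[0].reshape(-1,2).round(1).tolist())
E
python3 tip.py
```

```text
284 [201 202 203 204 205 206]
286 [207 208 209 210 211 212]
288 [208 209 210 211 212 213]
290 [209 210 211 212 213 214]
292 [210 211 212 213 214 215]
294 [196 197 198 199 200 201]
296 [192 193 194 195 196 197]
298 [188 189 190 191 192 193]
300 [183 184 185 186 187 188]
302 [183 184 185 186 188 189]
304 [195 196 197 198 199 200]
306 [196 197 198 199 200 201]
308 [198 199 200 201 202 203]
310 [197 198 199 200 201 202]
312 [185 186 187 188 191 192]
314 [188 189 190 191 192 193]
[[298.9, 218.4], [291.3, 224.0], [306.4, 213.0], [291.0, 218.5]]
```

```bash

python3 -m inch '[{"linear":[0.25,0.2,0.7],"rot":[-0.3,0,0]},{"linear":[0.2,0.2,0.7],"rot":[0,0,0]},{"linear":[0,0,0.7],"rot":[0,0,0]},{"linear":[0,0,0],"rot":[0,0,0]},{"linear":[0,0,0],"rot":[0,0,0]}]'
python3 tip.py; python3 -c "from h import *;plan(.488,-.0045,.084,98.5)"
```

```text
clock: 3.3
position: [0.4896, -0.0055, 0.0932]
tool_rot: [179.8, -0.0, 98.2]
force: [0.2, 0.2, 0.4]
opening: 0.06
finger_force: 0.0
284 [208 209 210 211 212 213]
286 [209 210 211 212 213 214]
288 [215 216 217 218 219 220]
290 [217 218 219 220 221 222]
292 [211 212 213 214 215 216]
294 [213 214 215 216 219 220]
296 [201 202 203 204 205 206]
298 [199 200 201 202 203 204]
300 [193 194 195 196 197 198]
302 [191 192 193 194 195 196]
304 [201 202 203 204 205 206]
306 [204 205 206 207 208 209]
308 [205 206 207 208 209 210]
310 [205 206 207 208 209 210]
312 [201 202 203 204 205 206]
314 [192 193 194 195 196 197]
[[299.8, 226.1], [292.2, 231.8], [307.2, 220.6], [292.0, 226.3]]
t 3.35 p [ 0.49   -0.0055  0.0937] rot [ 1.7975e+02 -1.0000e-02  9.8230e+01] F [ 0.6 -0.3  0.5] op 0.0598 ff 0.0
turn first (tool rotvec) [ 0.25 -0.01 -0.27] then shift cm [ 0.13 -0.19  0.97] shift w/o turn [ 0.13 -0.19  0.97]
```

```bash

python3 -m inch '[{"linear":[0.1,-0.15,0.5],"rot":[0,0,0]},{"linear":[0,0,0.5],"rot":[0,0,0]},{"linear":[0,0,0],"rot":[0,0,0]}]'
python3 - <<'E'
from h import *
a=np.radians(8.4);e=np.array([np.cos(a),np.sin(a),0])
plan(.488,-.0045,.084,98.5)
t=arm.snapshot("top");s=arm.snapshot("scene");p=arm.read_state()["position"]
im=[]
for i,x,y in((t,320,215),(s,270,180)):
    P=np.array([p+k*.03*e+[0,0,z] for k in(1,-1) for z in(0,.035)])
    q=cv2.projectPoints(P.reshape(-1,1,3),cv2.Rodrigues(np.array(i["R"]))[0],np.array(i["t"],float),np.array(i["mtx"]),np.array(i["D"],float))[0].reshape(-1,2)
    c=cv2.resize(cv2.cvtColor(i["pixels"][y:y+70,x:x+66],cv2.COLOR_RGB2BGR),None,fx=6,fy=6,interpolation=cv2.INTER_CUBIC)
    for j,u in enumerate(q): cv2.circle(c,tuple(int(v) for v in ((u-[x,y]+.5)*6)),3,[(0,0,255),(0,255,0)][j%2],-1)
    im.append(c)
cv2.imwrite("pics/c5.png",np.hstack(im))
E
```

```text
clock: 3.6
position: [0.488, -0.0046, 0.0829]
tool_rot: [179.8, -0.0, 98.2]
force: [-0.2, -0.5, -0.7]
opening: 0.0603
finger_force: 0.0
t 3.6 p [ 0.488  -0.0046  0.0829] rot [ 1.7979e+02 -2.0000e-02  9.8230e+01] F [-0.2 -0.5 -0.7] op 0.0603 ff 0.0
turn first (tool rotvec) [ 0.21 -0.02 -0.27] then shift cm [ 0.01  0.   -0.11] shift w/o turn [ 0.01  0.   -0.11]
```

View pics/c5.png

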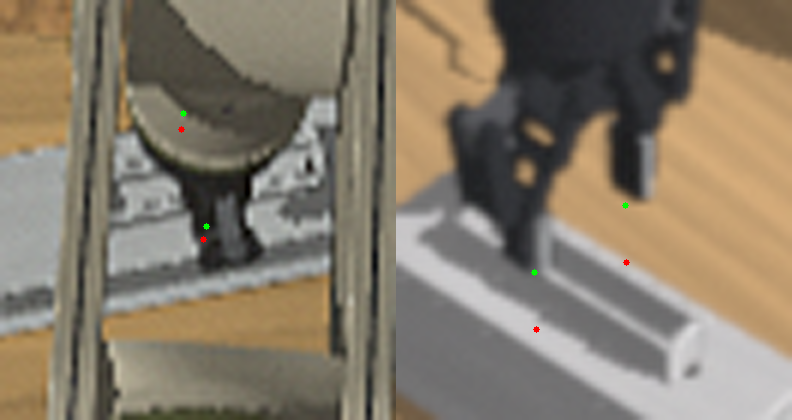

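The left half shows the near-robot finger's bottom outer edge at about (232,268). The right half shows that finger's inner bottom edge at about (626,192) and the far-side finger's at about (535,265). These lie well off the predicted red points, so I'll triangulate the actual fingertips.

```bash

python3 - <<'E'
from h import *
a=np.radians(8.4);e=np.array([np.cos(a),np.sin(a),0])
t=arm.snapshot("top");s=arm.snapshot("scene");p=np.array(arm.read_state()["position"])
us=(np.array([626-396,192])+.5)/6-.5+[270,180]
ut=(np.array([232,268])+.5)/6-.5+[320,215]
c1,d1=ray(s,us);c2,d2=ray(t,ut)
k=np.linalg.lstsq(np.c_[d1[0],-d2[0]],c2+.012*e-c1,rcond=None)[0]
X=c1+d1[0]*k[0];Y=c2+d2[0]*k[1]+.012*e
print("inner tip",X,Y,"expected",p-.03*e)
# robot base check: joint-based sanity
print(arm.read_state()["joint_pos"])
# rays at z
for z in(.083,.1,.12):print(z,onz(s,us,z),onz(t,ut,z)+.012*e)
E
```

```text
inner tip [ 0.44935628 -0.01982846  0.11409495] [ 0.44913531 -0.01958516  0.11403683] expected [ 0.45917015 -0.00914827  0.08418925]
[-6.63323947e+00 -5.51635954e+00  1.10248748e+02  7.90998000e-02
  7.49723335e+01 -1.48765374e+01]
0.083 [[ 0.42711159 -0.04745894  0.083     ]] [[ 0.45509575 -0.02158487  0.083     ]]
0.1 [[ 0.43927304 -0.03235301  0.1       ]] [[ 0.451831   -0.02048956  0.1       ]]
0.12 [[ 0.45358063 -0.01458132  0.12      ]] [[ 0.44799012 -0.01920095  0.12      ]]
```

Shadows on the block make the top reading of the tip doubtful. Closing the fingers settles whether the tips straddle the 28 mm trough.

```bash

python3 -m inch '[{"linear":[0,0,0],"rot":[0,0,0]},{"linear":[0,0,0],"rot":[0,0,0]},{"linear":[0,0,0],"rot":[0,0,0]},{"linear":[0,0,0],"rot":[0,0,0]},{"linear":[0,0,0],"rot":[0,0,0]}]' 2.2
python3 -m inch '[{"linear":[0,0,0],"rot":[0,0,0]},{"linear":[0,0,0],"rot":[0,0,0]},{"linear":[0,0,0],"rot":[0,0,0]}]'
```

```text
clock: 4.22
position: [0.4889, -0.0048, 0.0842]
tool_rot: [179.7, 0.0, 98.2]
force: [0.5, -0.2, -0.7]
opening: 0.0224
finger_force: 0.0
clock: 4.47
position: [0.4888, -0.0047, 0.0841]
tool_rot: [179.7, -0.0, 98.2]
force: [0.9, 0.9, 1.1]
opening: 0.0222
finger_force: 0.0
```

The fingers closed past 28 mm with no contact, so the tips really are above the trough and the reported pose is biased against the cameras. I'll raise the arm with the fingers shut and measure the tip in both views.

```bash

python3 -m inch '[{"linear":[0,0,-3],"rot":[0,0,0]},{"linear":[0,0,-3],"rot":[0,0,0]},{"linear":[0,0,0],"rot":[0,0,0]},{"linear":[0,0,0],"rot":[0,0,0]},{"linear":[0,0,0],"rot":[0,0,0]}]' 0
python3 - <<'E'
from h import *
import pickle
t=arm.snapshot("top");s=arm.snapshot("scene");st=arm.read_state();p=np.array(st["position"]);print(p,st["opening"],st["tool_rot"])
pickle.dump((t,s,p),open("s1.pkl","wb"))
im=[]
for i,x,y in((t,320,195),(s,265,150)):
    P=np.array([p,p+[0,0,.03]])
    q=cv2.projectPoints(P.reshape(-1,1,3),cv2.Rodrigues(np.array(i["R"]))[0],np.array(i["t"],float),np.array(i["mtx"]),np.array(i["D"],float))[0].reshape(-1,2)
    c=cv2.resize(cv2.cvtColor(i["pixels"][y:y+75,x:x+66],cv2.COLOR_RGB2BGR),None,fx=6,fy=6,interpolation=cv2.INTER_CUBIC)
    for j,u in enumerate(q): cv2.circle(c,tuple(int(v) for v in ((u-[x,y]+.5)*6)),2,[(0,0,255),(0,255,0)][j%2],-1)
    im.append(c)
cv2.imwrite("pics/c6.png",np.hstack(im))
E
```

```text
clock: 4.88
position: [0.4885, -0.0048, 0.1439]
tool_rot: [179.7, 0.0, 98.2]
force: [0.3, 0.3, 0.4]
opening: -0.0002
finger_force: 0.0
[ 0.48756828 -0.00467449  0.14271739] 2.6710812998620794e-05 [ 1.79821626e+02 -3.36738870e-02  9.82220442e+01]
```

View pics/c6.png

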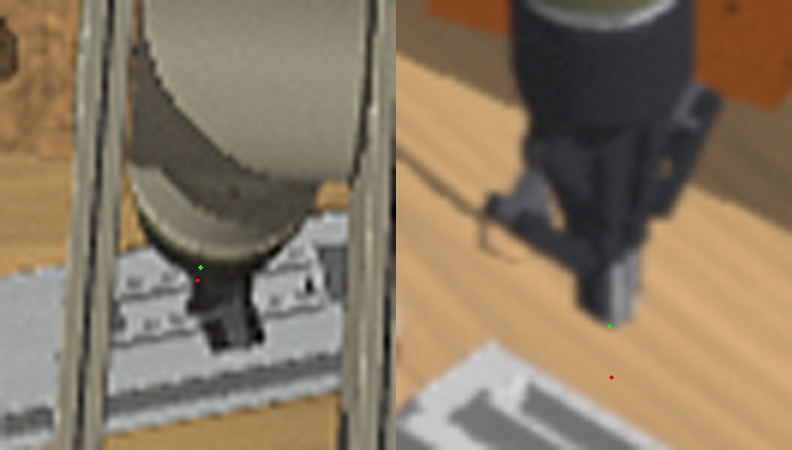

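In the scene half the shut tip's bottom is at about (607,312), against a predicted (612,378). The top half is consistent with no sideways offset. So the real fingertips sit about 38 mm above the reported TCP when shut, and about 42 mm above it at 50–60 mm opening. I'll correct for that and grip the trough.

```bash

python3 -m inch '[{"linear":[0,0,0],"rot":[0,0,0]},{"linear":[0,0,0],"rot":[0,0,0]},{"linear":[0,0,2],"rot":[0,0,0]},{"linear":[0,0,2],"rot":[0,0,0]},{"linear":[0,0,2],"rot":[0,0,0]}]' 5.5
python3 -m inch '[{"linear":[0,0,1],"rot":[0,0,0]},{"linear":[0,0,1],"rot":[0,0,0]},{"linear":[0,0,0],"rot":[0,0,0]}]'
python3 -m inch '[{"linear":[0,0,0.8],"rot":[0,0,0]},{"linear":[0,0,0.7],"rot":[0,0,0]},{"linear":[0,0,0],"rot":[0,0,0]}]'
python3 -m inch '[{"linear":[0,0,0],"rot":[0,0,0]},{"linear":[0,0,0],"rot":[0,0,0]},{"linear":[0,0,0],"rot":[0,0,0]},{"linear":[0,0,0],"rot":[0,0,0]},{"linear":[0,0,0],"rot":[0,0,0]}]' 2.2
python3 -m inch '[{"linear":[0,0,0],"rot":[0,0,0]},{"linear":[0,0,0],"rot":[0,0,0]},{"linear":[0,0,0],"rot":[0,0,0]}]'
```

```text
clock: 5.4
position: [0.4888, -0.0047, 0.0832]
tool_rot: [179.7, 0.0, 98.2]
force: [-1.5, -0.5, -0.7]
opening: 0.0552
finger_force: 0.0
clock: 5.65
position: [0.4873, -0.0046, 0.0619]
tool_rot: [179.9, -0.1, 98.2]
force: [0.6, 0.3, -0.1]
opening: 0.0551
finger_force: 0.0
clock: 5.9
position: [0.4886, -0.0047, 0.0482]
tool_rot: [179.7, -0.0, 98.2]
force: [-1.0, -0.4, 0.6]
opening: 0.055
finger_force: 0.0
clock: 6.32
position: [0.4895, -0.0048, 0.0499]
tool_rot: [179.6, 0.0, 98.2]
force: [-2.5, 1.3, 6.5]
opening: 0.0263
finger_force: 60.8
clock: 6.57
position: [0.4895, -0.0048, 0.0499]
tool_rot: [179.6, 0.0, 98.2]
force: [-2.2, -0.9, 5.9]
opening: 0.0262
finger_force: 60.8
```

```bash

python3 -m inch '[{"linear":[0,0,-0.4],"rot":[0,0,0]},{"linear":[0,0,-0.6],"rot":[0,0,0]},{"linear":[0,0,-0.8],"rot":[0,0,0]},{"linear":[0,0,0],"rot":[0,0,0]}]'
python3 -m inch '[{"linear":[0,0,-1],"rot":[0,0,0]},{"linear":[0,0,-1],"rot":[0,0,0]},{"linear":[0,0,-1],"rot":[0,0,0]},{"linear":[0,0,-1],"rot":[0,0,0]},{"linear":[0,0,-1],"rot":[0,0,0]}]'
python3 -m inch '[{"linear":[0,0,-1],"rot":[0,0,0]},{"linear":[0,0,-1],"rot":[0,0,0]},{"linear":[0,0,0],"rot":[0,0,0]},{"linear":[0,0,0],"rot":[0,0,0]}]'
python3 - <<'E'
from h import *
plan(.656,-.030,.06,87)
t=arm.snapshot("top");s=arm.snapshot("scene");im=[]
for i,x,y in((t,300,170),(s,230,160)):
    im.append(cv2.resize(cv2.cvtColor(i["pixels"][y:y+120,x:x+100],cv2.COLOR_RGB2BGR),None,fx=4,fy=4,interpolation=cv2.INTER_CUBIC))
cv2.imwrite("pics/c7.png",np.hstack(im))
E
```

```text
clock: 6.9
position: [0.4897, -0.0048, 0.0686]
tool_rot: [179.6, 0.0, 98.2]
force: [0.6, -0.2, -5.7]
opening: 0.0262
finger_force: 59.9
clock: 7.32
position: [0.4889, -0.0048, 0.1186]
tool_rot: [179.7, 0.0, 98.2]
force: [0.3, -0.6, -7.0]
opening: 0.0265
finger_force: 60.1
clock: 7.65
position: [0.4892, -0.0049, 0.138]
tool_rot: [179.6, 0.0, 98.2]
force: [-0.7, 0.3, -7.1]
opening: 0.0266
finger_force: 60.3
t 7.65 p [ 0.4892 -0.0049  0.138 ] rot [1.796e+02 3.000e-02 9.822e+01] F [-0.7  0.3 -7.1] op 0.0266 ff 60.3
turn first (tool rotvec) [ 4.000e-01 -1.000e-02  1.122e+01] then shift cm [-1.64 16.79  7.8 ] shift w/o turn [-4.87 16.09  7.92]
```

View pics/c7.png

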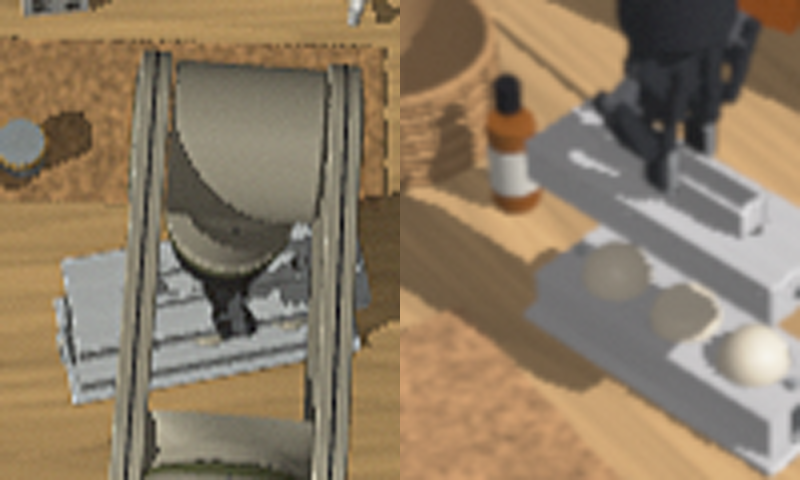

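The scene half shows the top half hanging level in the gripper, with three castings left in the lower half at crop (615,270), (685,310) and (757,355). I'll carry it to the mat.

```bash

python3 -m inch '[{"linear":[0,0,0],"rot":[0.4,0,2]},{"linear":[0,0,0],"rot":[0,0,4]},{"linear":[0,0,0],"rot":[0,0,4]},{"linear":[-0.2,1,0],"rot":[0,0,1.2]},{"linear":[-0.2,2,0],"rot":[0,0,0]}]'
python3 -m inch '[{"linear":[-0.2,2.2,0],"rot":[0,0,0]},{"linear":[-0.2,2.2,0],"rot":[0,0,0]},{"linear":[-0.2,2.2,0],"rot":[0,0,0]},{"linear":[-0.2,2.2,0],"rot":[0,0,0]},{"linear":[-0.2,2,0],"rot":[0,0,0]}]'
python3 -m inch '[{"linear":[-0.2,1.8,0],"rot":[0,0,0]},{"linear":[0,1,1],"rot":[0,0,0]},{"linear":[0,0,1.5],"rot":[0,0,0]},{"linear":[0,0,1],"rot":[0,0,0]},{"linear":[0,0,0],"rot":[0,0,0]}]'
python3 -c "from h import *;plan(.656,-.030,.02,87)"
```

```text
clock: 8.17
position: [0.5166, -0.0098, 0.1357]
tool_rot: [-179.7, 0.0, 86.9]
force: [0.4, 0.4, -7.1]
opening: 0.0262
finger_force: 60.7
clock: 8.58
position: [0.6261, -0.0258, 0.1352]
tool_rot: [-179.8, 0.0, 87.0]
force: [0.2, -0.6, -6.8]
opening: 0.0262
finger_force: 60.7
clock: 9.0
position: [0.6503, -0.0288, 0.0967]
tool_rot: [-179.4, -0.0, 87.0]
force: [-1.2, 0.9, -7.8]
opening: 0.0266
finger_force: 60.8
t 9.0 p [ 0.6503 -0.0288  0.0967] rot [-1.7945e+02 -2.0000e-02  8.7020e+01] F [-1.2  0.9 -7.8] op 0.0266 ff 60.8
turn first (tool rotvec) [-0.55 -0.02  0.02] then shift cm [-0.09  0.58  7.67] shift w/o turn [-0.09  0.65  7.67]
```

```bash

python3 -m inch '[{"linear":[-0.1,0.3,1],"rot":[0,0,0]},{"linear":[0,0,1.5],"rot":[0,0,0]},{"linear":[0,0,1.5],"rot":[0,0,0]},{"linear":[0,0,1.5],"rot":[0,0,0]},{"linear":[0,0,1],"rot":[0,0,0]}]'
python3 -m inch '[{"linear":[0,0,0.7],"rot":[0,0,0]},{"linear":[0,0,0.3],"rot":[0,0,0]},{"linear":[0,0,0],"rot":[0,0,0]},{"linear":[0,0,0],"rot":[0,0,0]}]'
python3 -c "from h import *;plan(.656,-.030,.01,87)"
```

```text
clock: 9.42
position: [0.6556, -0.0303, 0.0353]
tool_rot: [-179.8, 0.0, 87.0]
force: [-1.3, -0.2, -7.7]
opening: 0.0265
finger_force: 60.8
clock: 9.75
position: [0.6568, -0.0304, 0.0276]
tool_rot: [-180.0, 0.0, 87.0]
force: [-0.6, 0.5, -5.3]
opening: 0.0266
finger_force: 60.8
t 9.75 p [ 0.6568 -0.0304  0.0276] rot [-1.7996e+02  2.0000e-02  8.7020e+01] F [-0.6  0.5 -5.3] op 0.0266 ff 60.8
turn first (tool rotvec) [-0.04  0.02  0.02] then shift cm [ 0.04 -0.08  1.76] shift w/o turn [ 0.04 -0.08  1.76]
```

```bash

python3 -m inch '[{"linear":[0,0,0.2],"rot":[0,0,0]},{"linear":[0,0,0.2],"rot":[0,0,0]},{"linear":[0,0,0],"rot":[0,0,0]},{"linear":[0,0,0],"rot":[0,0,0]}]'
python3 -m inch '[{"linear":[0,0,0.2],"rot":[0,0,0]},{"linear":[0,0,0.2],"rot":[0,0,0]},{"linear":[0,0,0],"rot":[0,0,0]},{"linear":[0,0,0],"rot":[0,0,0]}]'
python3 - <<'E'
from h import *
plan(.656,-.030,.01,87)
print(arm.read_state()["joint_pos"])
t=arm.snapshot("top");s=arm.snapshot("scene");im=[]
for i,x,y in((t,290,160),(s,205,190)):
    im.append(cv2.resize(cv2.cvtColor(i["pixels"][y:y+120,x:x+100],cv2.COLOR_RGB2BGR),None,fx=4,fy=4,interpolation=cv2.INTER_CUBIC))
cv2.imwrite("pics/c8.png",np.hstack(im))
E
```

```text
clock: 10.08
position: [0.6563, -0.0304, 0.023]
tool_rot: [-179.9, 0.0, 87.0]
force: [0.7, -0.0, -7.0]
opening: 0.0265
finger_force: 60.9
clock: 10.42
position: [0.656, -0.0303, 0.0184]
tool_rot: [-179.9, 0.0, 87.0]
force: [0.1, 0.7, -6.1]
opening: 0.0262
finger_force: 60.9
t 10.42 p [ 0.656  -0.0303  0.0184] rot [-1.7986e+02  1.0000e-02  8.7020e+01] F [ 0.1  0.7 -6.1] op 0.0262 ff 60.9
turn first (tool rotvec) [-0.14  0.01  0.02] then shift cm [0.03 0.   0.84] shift w/o turn [0.03 0.   0.84]
[-7.10578019e+00  2.41545190e+01  8.45082737e+01 -2.00821296e-02
  7.14737151e+01 -4.12120832e+00]
```

View pics/c8.png

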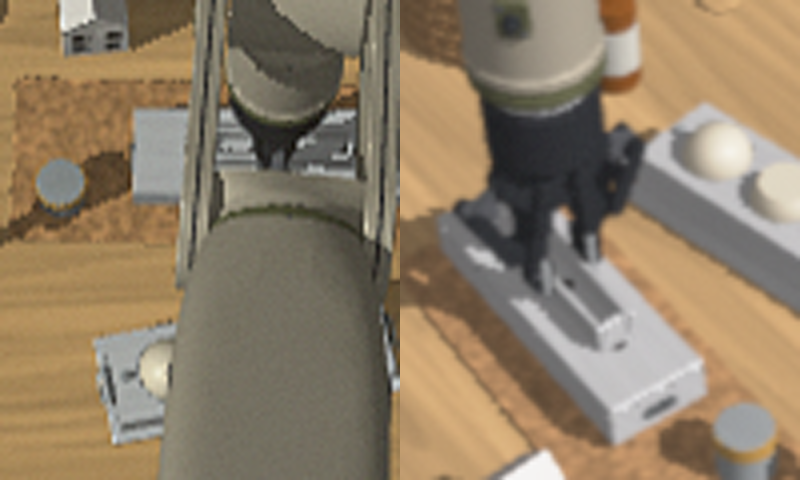

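The castings in the lower half are a full ball at scene crop (710,150), a flat-topped one in the middle at (775,190), and a full ball at the +y end (top crop (150,365)). The top half hovers just over the mat, clear of the tin. I'll lower it in small steps.

```bash

python3 -m inch '[{"linear":[0,0,0.2],"rot":[0,0,0]},{"linear":[0,0,0.2],"rot":[0,0,0]},{"linear":[0,0,0],"rot":[0,0,0]},{"linear":[0,0,0],"rot":[0,0,0]}]'
python3 -m inch '[{"linear":[0,0,0.2],"rot":[0,0,0]},{"linear":[0,0,0.1],"rot":[0,0,0]},{"linear":[0,0,0],"rot":[0,0,0]},{"linear":[0,0,0],"rot":[0,0,0]}]'
```

```text
clock: 10.85
position: [0.656, -0.0303, 0.0144]
tool_rot: [-179.9, 0.0, 87.0]
force: [-0.4, -0.0, -6.5]
opening: 0.0266
finger_force: 60.9
clock: 11.18
position: [0.6561, -0.0303, 0.0116]
tool_rot: [-179.9, 0.0, 87.0]
force: [-1.3, 0.8, -6.7]
opening: 0.0266
finger_force: 60.9
```

```bash

python3 -m inch '[{"linear":[0,0,0.1],"rot":[0,0,0]},{"linear":[0,0,0],"rot":[0,0,0]},{"linear":[0,0,0],"rot":[0,0,0]}]'
python3 -m inch '[{"linear":[0,0,0.1],"rot":[0,0,0]},{"linear":[0,0,0],"rot":[0,0,0]},{"linear":[0,0,0],"rot":[0,0,0]}]'
python3 -m inch '[{"linear":[0,0,0.1],"rot":[0,0,0]},{"linear":[0,0,0],"rot":[0,0,0]},{"linear":[0,0,0],"rot":[0,0,0]}]'
```

```text
clock: 11.43
position: [0.6562, -0.0304, 0.0108]
tool_rot: [-179.9, 0.0, 87.0]
force: [0.0, 0.1, -6.7]
opening: 0.0265
finger_force: 60.9
clock: 11.68
position: [0.6565, -0.0304, 0.0103]
tool_rot: [-179.9, 0.0, 87.0]
force: [-2.3, -0.2, -2.7]
opening: 0.0264
finger_force: 61.4
clock: 11.93
position: [0.6565, -0.0304, 0.0102]
tool_rot: [-179.9, 0.0, 87.0]
force: [-5.9, 0.6, 4.3]
opening: 0.0262
finger_force: 62.3
```

Contact came at a reported z of 0.0102, as predicted. I'll release, retreat, and measure the castings.

```bash

python3 -m inch '[{"linear":[0,0,-0.1],"rot":[0,0,0]},{"linear":[0,0,0],"rot":[0,0,0]},{"linear":[0,0,0],"rot":[0,0,0]},{"linear":[0,0,0],"rot":[0,0,0]},{"linear":[0,0,0],"rot":[0,0,0]}]' 5.8
python3 -m inch '[{"linear":[0,0,-1],"rot":[0,0,0]},{"linear":[0,0,-2],"rot":[0,0,0]},{"linear":[0,0,-3],"rot":[0,0,0]},{"linear":[0,0,-3],"rot":[0,0,0]},{"linear":[0,0,-3],"rot":[0,0,0]}]'
python3 - <<'E'
from h import *
plan(.498,-.068,.08,98.3)
import pickle
s=arm.snapshot("scene");t=arm.snapshot("top");pickle.dump((s,t),open("s2.pkl","wb"))
for n,i in(("scene",s),("top",t)):
    P=i["pixels"].astype(int); hsv=cv2.cvtColor(i["pixels"],cv2.COLOR_RGB2HSV)
    m=((hsv[...,2]>130)&(hsv[...,1]>18)&(hsv[...,1]<75)&(hsv[...,0]>12)&(hsv[...,0]<32)).astype(np.uint8)
    y,x=np.mgrid[:480,:640]; 
    m[(y<180)|(y>300)|(x<230)|(x>420)]=0
    k,l,st,c=cv2.connectedComponentsWithStats(m)
    for j in range(1,k):
        if st[j,4]>25: print(n,st[j],c[j].round(1),onz(i,c[j],.055).round(4))
E
```

```text
clock: 12.35
position: [0.6566, -0.0304, 0.01]
tool_rot: [-179.9, 0.0, 87.0]
force: [-0.4, 0.0, -0.0]
opening: 0.0581
finger_force: 0.0
clock: 12.77
position: [0.6562, -0.0303, 0.1317]
tool_rot: [-179.9, 0.0, 87.0]
force: [0.4, -0.1, 0.7]
opening: 0.058
finger_force: 0.0
t 12.77 p [ 0.6562 -0.0303  0.1317] rot [-1.7989e+02  1.0000e-02  8.7020e+01] F [ 0.4 -0.1  0.7] op 0.058 ff 0.0
turn first (tool rotvec) [ -0.11  -0.   -11.28] then shift cm [ -1.45 -16.2    5.17] shift w/o turn [ -4.59 -15.59   5.2 ]
scene [386 185  35  26 324] [407.4 195.9] [[0.1317 0.0642 0.055 ]]
scene [263 215  80  55 693] [302.6 237.8] [[0.4882 0.0035 0.055 ]]
top [334 180   7  45 141] [336.7 201.5] [[0.6407 0.0346 0.055 ]]
top [ 325  180   36  121 1296] [338.9 251. ] [[0.4774 0.0348 0.055 ]]
top [384 180   5  41 136] [386.  199.4] [[ 0.6418 -0.125   0.055 ]]
top [388 180   5  42 106] [390.5 201.3] [[ 0.6347 -0.139   0.055 ]]
top [345 198  22  14 174] [353.  204.7] [[ 0.6279 -0.0175  0.055 ]]
```

```bash

python3 - <<'E'
from h import *
import pickle
s,t=pickle.load(open("s2.pkl","rb"))
P=s["pixels"].astype(int)
for th in(25,32,40):
    rb=P[...,0]-P[...,2]
    m=((rb>th)&(rb<70)&(P[...,0]>110)).astype(np.uint8)
    y,x=np.mgrid[:480,:640]; m[(y<208)|(y>278)|(x<258)|(x>350)]=0
    m=cv2.morphologyEx(m,cv2.MORPH_OPEN,np.ones((3,3),np.uint8))
    k,l,st,c=cv2.connectedComponentsWithStats(m)
    for j in range(1,k):
        if st[j,4]>40: print(th,st[j],c[j].round(1),onz(s,c[j],.055).round(4))
# predicted ball-centre px
q=np.array([[.498,-.068,.055],[.489,-.0045,.055],[.480,.059,.055]])
print(cv2.projectPoints(q.reshape(-1,1,3),cv2.Rodrigues(np.array(s["R"]))[0],np.array(s["t"],float),np.array(s["mtx"]),np.array(s["D"],float))[0].reshape(-1,2).round(1).tolist())
for y in range(222,262,3): print(y," ".join(f"{v:3d}" for v in (P[y,270:342:2,0]-P[y,270:342:2,2])))
E
```

```text
25 [279 221   7  13  57] [281.8 227.1] [[ 0.5061 -0.0682  0.055 ]]
25 [258 226   6  14  70] [260.3 232. ] [[ 0.5643 -0.0908  0.055 ]]
25 [295 231  13  14 121] [300.6 236.7] [[ 0.4896 -0.0036  0.055 ]]
25 [313 242   9  14  71] [316.3 249.3] [[0.4878 0.0621 0.055 ]]
32 [258 226   6  14  64] [260.1 232.2] [[ 0.5655 -0.0904  0.055 ]]
40 [258 226   5  12  53] [260.  231.4] [[ 0.5638 -0.0933  0.055 ]]
[[284.1, 225.9], [300.6, 236.4], [317.7, 247.3]]
222  65  25  -3  -3   6  25  32  30  25  24  18  29  72  78  79  79  79  83  84  80  81  83  80  79  80  82  86  84  81  81  83  84  87  85  84  88
225   1   0   0   9  23  30  30  23  19  18  20  15   2  13  50  76  79  79  81  83  82  79  80  81  80  79  81  83  86  85  81  82  83  84  85  84
228  -1   1   1  14  24  30  28  20  13  13  19  21   1   2   0   4  31  69  80  79  80  83  83  79  80  82  80  79  80  84  88  86  82  80  82  83
231   1   2   2  11  21  27  31  29  25  21  23  15   0   9  22  26  26  20  23  58  81  81  80  81  80  78  80  81  79  79  80  84  85  84  82  81
234   0   0   0   0   2  12  20  24  24  14   4   1  22  28 
[... 719 characters left out ...]
   1   0   0  -1   2   1   1   0   0   1   2  19  23  29  29  22  15  12  17  22   2   0   0   3  26  61  78
252  83  84  81  79  60  37   8   0   1   0  -1   0   1   0  -1   0   0   1   1   1  14  20  27  30  28  25  22  21  19   0   2   1   0   1   3  68
255  85  85  85  84  83  79  72  50  16   0  -1   0   1   0   0   1   0   0   0   0   0   5  16  26  30  28  24  10  -1  -4  -2   0   0   0   2  78
258  86  83  85  84  85  86  83  84  74  55  20   3  -1   1   0   0   1   1   0   0   0   0   0   0   0   1   1   0   1   1   1   0  -3   0   2  55
261  90  88  84  84  85  85  86  85  84  87  84  63  31   5   0   0   0   0   1   0   0   1   0   0   1   0   1   1   2   0  -4  -5  -4  -2   0   1
```

The predicted casting positions match the image to within about a pixel. I'll start with the −y ball.

```bash

python3 -m inch '[{"linear":[0,0,0],"rot":[0,0,-7]},{"linear":[0,-1,0],"rot":[0,0,-4.3]},{"linear":[-0.3,-3,0],"rot":[0,0,0]},{"linear":[-0.4,-3,0],"rot":[0,0,0]},{"linear":[-0.4,-3,0],"rot":[0,0,0]}]'
python3 -m inch '[{"linear":[-0.4,-3,0],"rot":[0,0,0]},{"linear":[0,-2.2,1],"rot":[0,0,0]},{"linear":[0,-1,2],"rot":[0,0,0]},{"linear":[0,0,2],"rot":[0,0,0]},{"linear":[0,0,0],"rot":[0,0,0]}]' 6.2
python3 -m inch '[{"linear":[0,0,0],"rot":[0,0,0]},{"linear":[0,0,0],"rot":[0,0,0]}]'
python3 -c "from h import *;plan(.498,-.068,.01,98.3)"
```

```text
clock: 13.28
position: [0.5579, -0.055, 0.1299]
tool_rot: [-179.9, -0.0, 98.4]
force: [0.6, 0.1, 0.5]
opening: 0.0582
finger_force: 0.0
clock: 13.7
position: [0.4949, -0.0674, 0.0767]
tool_rot: [-179.6, -0.1, 98.3]
force: [-0.9, 1.1, -0.4]
opening: 0.062
finger_force: 0.0
clock: 13.87
position: [0.4991, -0.068, 0.0814]
tool_rot: [-180.0, 0.0, 98.3]
force: [1.5, -0.3, 0.4]
opening: 0.062
finger_force: 0.0
t 13.87 p [ 0.4991 -0.068   0.0814] rot [-1.7997e+02  2.0000e-02  9.8330e+01] F [ 1.5 -0.3  0.4] op 0.062 ff 0.0
turn first (tool rotvec) [-0.03  0.02  0.03] then shift cm [ 0.02 -0.11  7.14] shift w/o turn [ 0.02 -0.1   7.14]
```

```bash

python3 -m inch '[{"linear":[0,-0.1,1.5],"rot":[0,0,0]},{"linear":[0,0,1.5],"rot":[0,0,0]},{"linear":[0,0,1.5],"rot":[0,0,0]},{"linear":[0,0,1.2],"rot":[0,0,0]},{"linear":[0,0,0.8],"rot":[0,0,0]}]'
python3 -m inch '[{"linear":[0,0,0.3],"rot":[0,0,0]},{"linear":[0,0,0],"rot":[0,0,0]},{"linear":[0,0,0],"rot":[0,0,0]}]'
python3 -m inch '[{"linear":[0,0,0.2],"rot":[0,0,0]},{"linear":[0,0,0],"rot":[0,0,0]},{"linear":[0,0,0],"rot":[0,0,0]}]'
```

```text
clock: 14.28
position: [0.4976, -0.068, 0.0149]
tool_rot: [-179.9, 0.0, 98.3]
force: [-0.1, -0.3, -0.4]
opening: 0.0618
finger_force: 0.0
clock: 14.53
position: [0.4976, -0.0681, 0.0128]
tool_rot: [-179.9, 0.0, 98.3]
force: [0.7, 0.2, -0.1]
opening: 0.0621
finger_force: 0.0
clock: 14.78
position: [0.4974, -0.0681, 0.0106]
tool_rot: [-179.9, 0.0, 98.3]
force: [-0.5, 0.6, -0.9]
opening: 0.0621
finger_force: 0.0
```

```bash

for i in 1 2 3; do python3 -m inch '[{"linear":[0,0,0.2],"rot":[0,0,0]},{"linear":[0,0,0],"rot":[0,0,0]},{"linear":[0,0,0],"rot":[0,0,0]}]' | grep -E "pos|force: \["; done
```

```text
position: [0.4969, -0.068, 0.008]
force: [0.4, 0.1, -0.8]
position: [0.4969, -0.068, 0.0059]
force: [0.7, -0.0, -0.4]
position: [0.4968, -0.068, 0.0039]
force: [0.1, 0.0, -0.7]
```

```bash

python3 -m inch '[{"linear":[0,0,0.15],"rot":[0,0,0]},{"linear":[0,0,0],"rot":[0,0,0]},{"linear":[0,0,0],"rot":[0,0,0]}]' | grep -E "pos|force: \["
python3 -m inch '[{"linear":[0,0,0.15],"rot":[0,0,0]},{"linear":[0,0,0],"rot":[0,0,0]},{"linear":[0,0,0],"rot":[0,0,0]}]' | grep -E "pos|force: \["
```

```text
position: [0.4973, -0.0681, 0.0033]
force: [-3.0, 1.4, 6.9]
position: [0.4974, -0.0681, 0.0032]
force: [-9.9, 3.2, 22.0]
```

Contact with the parting face is at a reported z of 0.0034 with a 62 mm opening. I'll back off 6 mm to allow for the swing and close.

```bash

python3 -m inch '[{"linear":[0,0,-0.6],"rot":[0,0,0]},{"linear":[0,0,0],"rot":[0,0,0]},{"linear":[0,0,0],"rot":[0,0,0]}]' 
python3 -m inch '[{"linear":[0,0,0],"rot":[0,0,0]},{"linear":[0,0,0],"rot":[0,0,0]},{"linear":[0,0,0],"rot":[0,0,0]},{"linear":[0,0,0],"rot":[0,0,0]},{"linear":[0,0,0],"rot":[0,0,0]}]' 4.4
```

```text
clock: 16.28
position: [0.4975, -0.0681, 0.0073]
tool_rot: [-180.0, 0.0, 98.3]
force: [-0.7, -0.1, 0.1]
opening: 0.062
finger_force: 0.0
clock: 16.7
position: [0.4974, -0.0681, 0.0075]
tool_rot: [-179.9, 0.0, 98.3]
force: [-0.7, -0.1, 6.7]
opening: 0.0461
finger_force: 60.4
```

```bash

python3 -m inch '[{"linear":[0,0,-0.3],"rot":[0,0,0]},{"linear":[0,0,-0.4],"rot":[0,0,0]},{"linear":[0,0,-0.5],"rot":[0,0,0]},{"linear":[0,0,0],"rot":[0,0,0]},{"linear":[0,0,0],"rot":[0,0,0]}]' 
python3 - <<'E'
from h import *
plan(.495,-.362,.13,98.3)
s=arm.snapshot("scene");P=s["pixels"].astype(int)
for y in range(195,240,3): print(y," ".join(f"{v:3d}" for v in (P[y,262:312:2,0]-P[y,262:312:2,2])))
E
```

```text
clock: 17.12
position: [0.4974, -0.0681, 0.0195]
tool_rot: [-179.9, 0.0, 98.3]
force: [0.0, -0.5, -0.4]
opening: 0.0456
finger_force: 61.5
t 17.12 p [ 0.4974 -0.0681  0.0195] rot [-1.7994e+02  1.0000e-02  9.8320e+01] F [ 0.  -0.5 -0.4] op 0.0456 ff 61.5
turn first (tool rotvec) [-0.06  0.01  0.02] then shift cm [-29.04  -4.48 -11.05] shift w/o turn [-29.04  -4.5  -11.04]
195  90  64  84  84  44  -2  -3  -3  -5  -4  -5  -6  -6  -6  -6  -6  -4  -3  -3  -3  58  85  88  89  87
198  17  35  80  82  65   2  -2  -2  -3  -4  -4  -5  -5  -6  -4  -5   1  24  -1   6  77  82  83  85  88
201  14  31  83  79  44  -3  -3  -4  -4  -5  -5  -5  -5  -4  -5  -5   1  43   4  24  82  87  87  81  83
204  14  27  81  77  20  -4  -5  -5  -5  -4  -4  -4  -6  -4  -4  -5  -5  -5  -4  56  81  81  84  87  86
207  15   4  30   2  -6  -5  -2  -4  -6  -5  -5   1  31   6  -3  -5  -4  38  61  82  87  85  80  81  85
210  73  -1  -3  -5  -6  -5  -3  -3   6  -2  -3  53  65   8  -4  -5   7  73  82  80  82  85  87  84  80
213  84  27  -5  -3  -5  -4  -4  -4  -3  -6   5  74  66   7   1  -1  18  80  83  83  81  81  81  85  85
216  91  78  13  -2  -6  -5   0  47  11   0  29  66  62  12  -1  -1  15  81  82  81  80  82  82  79  81
219  50  56  39  -1  -4  -4  -5  -4  -5  10  30  27  24  26  22   0  29  78  81  81  83  81  81  81  81
222  52  78  70  45  16  -4  -5  -5  -3   8  30  23  19  19  19  31  68  79  79  78  79  83  83  79  80
225  50  50  29  12  -1  -1  -3  -5  -4   1  30  20  15  14  19  21   2  13  49  76  80  79  80  83  81
228  46  11   0   2   1   0  -1  -3  -5   0  29  29  26  23  24  22   1   1   0   3  30  68  79  80  81
231  44  14   0   1   0   0   0   1   2   6  25  29  31  32  23   1   0   9  21  26  26  21  22  57  79
234  48  18   0   1   0   0   0   0   1   2   9  10   8   1   0   1  22  28  28  27  28  28  28  22   5
237   7   1   0   0   0   0   0   0   2   0   1   0   0   0   1   7  22  30  28  27  28  28  27  22  14
```

```bash

python3 -m inch '[{"linear":[0,0,-1],"rot":[0,0,0]},{"linear":[0,0,-1.5],"rot":[0,0,0]},{"linear":[0,0,-1.5],"rot":[0,0,0]},{"linear":[0,0,-1.5],"rot":[0,0,0]},{"linear":[0,0,-1.5],"rot":[0,0,0]}]' 3.5
python3 -m inch '[{"linear":[0,0,-1.5],"rot":[0,0,0]},{"linear":[-0.5,-0.1,-1.5],"rot":[0,0,0]},{"linear":[-1,-0.2,-1],"rot":[0,0,0]},{"linear":[-1.5,-0.3,0],"rot":[0,0,0]},{"linear":[-1.5,-0.3,0],"rot":[0,0,0]}]' 
python3 - <<'E'
from h import *
plan(.495,-.362,.13,98.3)
E
```

```text
clock: 17.58
position: [0.497, -0.068, 0.0903]
tool_rot: [-179.9, -0.0, 98.3]
force: [0.6, 0.0, -0.4]
opening: 0.0458
finger_force: 61.5
clock: 18.0
position: [0.4955, -0.1148, 0.1306]
tool_rot: [180.0, 0.1, 98.4]
force: [0.4, 1.4, -0.8]
opening: 0.0459
finger_force: 61.5
t 18.0 p [ 0.4955 -0.1148  0.1306] rot [1.800e+02 6.000e-02 9.837e+01] F [ 0.4  1.4 -0.8] op 0.0459 ff 61.5
turn first (tool rotvec) [0.   0.06 0.07] then shift cm [-24.45  -3.62   0.06] shift w/o turn [-24.45  -3.65   0.08]
```

```bash

python3 -m inch '[{"linear":[-2.5,-0.3,0],"rot":[0,0,0]},{"linear":[-2.5,-0.3,0],"rot":[0,0,0]},{"linear":[-2.5,-0.3,0],"rot":[0,0,0]},{"linear":[-2.5,-0.3,0],"rot":[0,0,0]},{"linear":[-2.5,-0.3,0],"rot":[0,0,0]}]'
python3 -m inch '[{"linear":[-2.5,-0.4,0],"rot":[0,0,0]},{"linear":[-2.5,-0.4,0],"rot":[0,0,0]},{"linear":[-2.5,-0.4,0],"rot":[0,0,0]},{"linear":[-2.5,-0.4,0],"rot":[0,0,0]},{"linear":[-2,-0.4,0],"rot":[0,0,0]}]' 
python3 -m inch '[{"linear":[-1,0,0],"rot":[0,0,0]},{"linear":[0,0,0],"rot":[0,0,0]},{"linear":[0,0,0],"rot":[0,0,0]}]' 
python3 - <<'E'
from h import *
plan(.4993,-.3917,0,98.3)
E
```

```text
clock: 18.42
position: [0.4976, -0.2415, 0.1293]
tool_rot: [-179.9, -0.0, 98.3]
force: [0.0, 0.3, -0.7]
opening: 0.0461
finger_force: 61.5
clock: 18.83
position: [0.4949, -0.3638, 0.1292]
tool_rot: [-179.9, 0.0, 98.3]
force: [0.2, 0.1, -0.2]
opening: 0.046
finger_force: 61.5
clock: 19.08
position: [0.4969, -0.3711, 0.1289]
tool_rot: [-179.9, -0.1, 98.3]
force: [0.3, 1.0, -1.3]
opening: 0.0458
finger_force: 61.5
t 19.08 p [ 0.4969 -0.3711  0.1289] rot [-1.7988e+02 -6.0000e-02  9.8270e+01] F [ 0.3  1.  -1.3] op 0.0458 ff 61.5
turn first (tool rotvec) [-0.12 -0.06 -0.03] then shift cm [-2.08 -0.06 12.89] shift w/o turn [-2.09 -0.03 12.89]
```

```bash

python3 -m inch '[{"linear":[-1,0,0],"rot":[0,0,0]},{"linear":[-1,0,1],"rot":[0,0,0]},{"linear":[0,0,2],"rot":[0,0,0]},{"linear":[0,0,2],"rot":[0,0,0]},{"linear":[0,0,2],"rot":[0,0,0]}]'
python3 -m inch '[{"linear":[0,0,2],"rot":[0,0,0]},{"linear":[0,0,1.5],"rot":[0,0,0]},{"linear":[0,0,1],"rot":[0,0,0]},{"linear":[0,0,0],"rot":[0,0,0]},{"linear":[0,0,0],"rot":[0,0,0]}]' 
python3 - <<'E'
from h import *
plan(.4993,-.3917,-.0065,98.3)
E
```

```text
clock: 19.5
position: [0.5006, -0.3906, 0.0589]
tool_rot: [-179.9, 0.0, 98.4]
force: [-0.1, -0.1, -1.4]
opening: 0.0459
finger_force: 61.5
clock: 19.92
position: [0.4999, -0.3904, 0.0141]
tool_rot: [-179.9, -0.0, 98.4]
force: [0.4, 0.0, 0.0]
opening: 0.0462
finger_force: 61.5
t 19.92 p [ 0.4999 -0.3904  0.0141] rot [-1.7987e+02 -5.0000e-02  9.8370e+01] F [0.4 0.  0. ] op 0.0462 ff 61.5
turn first (tool rotvec) [-0.13 -0.05  0.07] then shift cm [-0.12 -0.08  2.06] shift w/o turn [-0.12 -0.07  2.06]
```

```bash

python3 -m inch '[{"linear":[0,0,0.7],"rot":[0,0,0]},{"linear":[0,0,0.6],"rot":[0,0,0]},{"linear":[0,0,0.4],"rot":[0,0,0]},{"linear":[0,0,0],"rot":[0,0,0]},{"linear":[0,0,0],"rot":[0,0,0]}]' | grep -E "pos|force: \["
for i in 1 2; do python3 -m inch '[{"linear":[0,0,0.15],"rot":[0,0,0]},{"linear":[0,0,0],"rot":[0,0,0]},{"linear":[0,0,0],"rot":[0,0,0]}]' | grep -E "pos|force: \["; done
```

```text
position: [0.4996, -0.3909, -0.0032]
force: [0.5, -0.5, 0.5]
position: [0.4999, -0.3911, -0.0042]
force: [-0.8, 0.3, -0.1]
position: [0.4998, -0.391, -0.0059]
force: [0.1, -0.1, -0.6]
```

```bash

for i in 1 2; do python3 -m inch '[{"linear":[0,0,0.1],"rot":[0,0,0]},{"linear":[0,0,0],"rot":[0,0,0]},{"linear":[0,0,0],"rot":[0,0,0]}]' | grep -E "pos|force: \["; done
```

```text
position: [0.4997, -0.391, -0.007]
force: [0.0, -0.0, -0.3]
position: [0.5, -0.3913, -0.0074]
force: [-0.9, 0.8, 4.7]
```

Contact came at −0.0074, as predicted. I'll release slowly and go up, then fetch the +y ball.

```bash

python3 -m inch '[{"linear":[0,0,-0.05],"rot":[0,0,0]},{"linear":[0,0,0],"rot":[0,0,0]},{"linear":[0,0,0],"rot":[0,0,0]},{"linear":[0,0,0],"rot":[0,0,0]}]' 5.6
python3 -m inch '[{"linear":[0,0,-1],"rot":[0,0,0]},{"linear":[0,0,-2],"rot":[0,0,0]},{"linear":[0,0,-3],"rot":[0,0,0]},{"linear":[0,0,-3],"rot":[0,0,0]},{"linear":[0,0,-3],"rot":[0,0,0]}]'
python3 -m inch '[{"linear":[0,0,-1],"rot":[0,0,0]},{"linear":[3,0,0],"rot":[0,0,0]},{"linear":[4,0,0],"rot":[0,0,0]},{"linear":[4,0,0],"rot":[0,0,0]},{"linear":[4,0,0],"rot":[0,0,0]}]' 6.2
python3 - <<'E'
from h import *
plan(.479,.059,.03,98.3)
s=arm.snapshot("top");P=s["pixels"].astype(int)
rb=P[...,0]-P[...,2]; V=P.max(2)
hsv=cv2.cvtColor(s["pixels"],cv2.COLOR_RGB2HSV).astype(int)
for y in range(216,270,3): print(y," ".join(f"{v:3d}" for v in hsv[y,440:494:2,1]))
E
```

```text
clock: 21.67
position: [0.4998, -0.3909, -0.0075]
tool_rot: [-179.9, -0.0, 98.3]
force: [0.2, 0.5, 0.1]
opening: 0.0556
finger_force: 0.0
clock: 22.08
position: [0.4998, -0.3908, 0.1144]
tool_rot: [-179.9, -0.0, 98.3]
force: [0.6, 0.6, 0.5]
opening: 0.0561
finger_force: 0.0
clock: 22.5
position: [0.4777, -0.2413, 0.1227]
tool_rot: [-179.9, -0.0, 98.3]
force: [0.4, -0.5, -0.1]
opening: 0.0623
finger_force: 0.0
t 22.5 p [ 0.4777 -0.2413  0.1227] rot [-1.7991e+02 -1.0000e-02  9.8270e+01] F [ 0.4 -0.5 -0.1] op 0.0623 ff 0.0
turn first (tool rotvec) [-0.09 -0.01 -0.03] then shift cm [29.7   4.47  9.27] shift w/o turn [29.7   4.46  9.27]
216  32  42  45  38  43  44  45  44  42  41  39  44  42  41  41  41  40  36  41  46  42  21  43  36 130 119 118
219  46  33  44  33  39  42  46  44  39  39  42  42  44  47  44  44  45  38  41  43  36  41  38 126 117 126 115
222  47  42  39  38  58  48  42  48  43  40  47  40  45  40  42  44  42  38  42  41  42  39 114 126 120 123 125
225  46  43  30  57  45  50  39  47  39  43  43  48  44  42  44  39  39  43  36  38  41  49 139 132 117 126 129
228  39  46 
[... 855 characters left out ...]
 128 133 127 135 131 118 122
252  10  22  16  45  92 120 114 128  40  47  42  43  13  38  41 127 126 134 134 136 124 137 135 132 130 123 114
255  46  45  61  70 135 141 138  53  49  43  43  26  42  34 149 121 123 131 129 122 127 125 132 128 125 116 115
258 125 127 124 118 127 127  96  36  50  47  44  43  38 148 142 124 124 134 115 118 135 140 132 123 133 126 125
261 122 139 136 130 137 120  40  41  42  43  27  38  79 134 129 124 125 135 136 139 124 120 121 121 123 123 119
264 122 125 127 131 136  42  42  41  42  15  41  43 136 131 136 131 125 132 113 119 124 124 122 124 122 123 124
267  85 122 123 128  71  39  53  47  28  39  31 142 131 138 139 133 118 124 120 119 124 120 124 121 124 120 122
```

```bash

python3 -m inch '[{"linear":[4,0.5,0],"rot":[0,0,0]},{"linear":[4,0.5,0],"rot":[0,0,0]},{"linear":[4,0.5,0],"rot":[0,0,0]},{"linear":[4,0.5,0],"rot":[0,0,0]},{"linear":[4,0.5,0],"rot":[0,0,0]}]' 
python3 -m inch '[{"linear":[3,0.5,0],"rot":[0,0,0]},{"linear":[3,0.5,0],"rot":[0,0,0]},{"linear":[2,0.5,1],"rot":[0,0,0]},{"linear":[1,0.4,2],"rot":[0,0,0]},{"linear":[0,0,1],"rot":[0,0,0]}]'
python3 -m inch '[{"linear":[0,0,0],"rot":[0,0,0]},{"linear":[0,0,0],"rot":[0,0,0]},{"linear":[0,0,0],"rot":[0,0,0]}]'
cat > bl.py <<'E'
from h import *
import sys
s=arm.snapshot("top");hsv=cv2.cvtColor(s["pixels"],cv2.COLOR_RGB2HSV).astype(int)
print("S");
for y in range(220,266,3): print(y," ".join(f"{v:3d}" for v in hsv[y,438:490:2,1]))
E
python3 bl.py
python3 -c "from h import *;plan(.479,.059,.03,98.3)"
```

```text
clock: 22.97
position: [0.4737, -0.0394, 0.123]
tool_rot: [-179.9, 0.0, 98.3]
force: [0.5, 0.8, -0.0]
opening: 0.0624
finger_force: 0.0
clock: 23.38
position: [0.4793, 0.0529, 0.0814]
tool_rot: [-179.9, -0.0, 98.5]
force: [-0.1, -0.3, -0.7]
opening: 0.0622
finger_force: 0.0
clock: 23.63
position: [0.4802, 0.0498, 0.0834]
tool_rot: [-179.9, 0.0, 98.3]
force: [0.1, -0.8, 0.2]
opening: 0.0621
finger_force: 0.0
S
220 126 123 119 122 126 149 119 145 139 138 140 144 133 112 140 114 149 134 128 140 132 132 129 122 122 109
223 122 125 123 132 131 124 122 126 126 129 134 122 121 137 124 121 137 136 128 128 131 131 126 127 121 132
226 124 124 137 117 131 129 137 129 129 117 140 122 124 142 131 137 126 138 126 129 131 127 113 131 129 119
229 122 148 120 127 128 129 134 127 120 137 134 134 126 126 123 137 135 134 131 129 139 131 124 128 124 129
232 139 133 146 135 135 137 127 135 129 124 124 124 132 142 137 134 134 143 135 129 128 129 139 131 137 139
235 137 129 126 132 145 120 123 134 123 118 138 127 127 138  58  32  36  43  40 101 149 124 131 135 126 129
238 133 132 133 131 137 122 121 142 121
[... 565 characters left out ...]
131 139 136 126 130 123 134 138 137 131 111
256 131 121 118 123 120 123 126 116 128 124 123 134 127 126 127 126 132 124 139 131 124 114 124 142 122 126
259 123 132 130 127 126 134 132 126 130 131 118 121 121 132 120 134 125 132 124 129 141 128 126 122 125 120
262 125 121 125 136 131 131 127 135 137 127 133 126 131 128 136 135 132 127 129 132 132 121 121 122 124 121
265 120 123 125 119 127 132 132 134 133 137 140 139 141 136 134 146 127 144 129 122 125 121 120 120 125 116
t 23.68 p [0.4805 0.0498 0.0837] rot [-1.7997e+02  1.0000e-02  9.8250e+01] F [-0.5 -0.2  1.3] op 0.0619 ff 0.0
turn first (tool rotvec) [-0.03  0.01 -0.05] then shift cm [ 0.94 -0.01  5.37] shift w/o turn [ 0.94 -0.01  5.37]
```

```bash

python3 -m inch '[{"linear":[0.9,0,1],"rot":[0,0,0]},{"linear":[0,0,1.5],"rot":[0,0,0]},{"linear":[0,0,1.5],"rot":[0,0,0]},{"linear":[0,0,1.5],"rot":[0,0,0]},{"linear":[0,0,1],"rot":[0,0,0]}]'
python3 -m inch '[{"linear":[0,0,0.4],"rot":[0,0,0]},{"linear":[0,0,0],"rot":[0,0,0]},{"linear":[0,0,0],"rot":[0,0,0]}]'
python3 - <<'E'
from h import *
s=arm.snapshot("top");print(onz(s,[(470.5,241.2)],.03));plan(.479,.059,.0075,98.3)
E
```

```text
clock: 24.1
position: [0.4777, 0.0597, 0.0161]
tool_rot: [-179.8, -0.0, 98.3]
force: [-0.4, -0.0, -0.5]
opening: 0.0623
finger_force: 0.0
clock: 24.35
position: [0.4786, 0.0596, 0.014]
tool_rot: [-179.9, -0.0, 98.3]
force: [0.7, -1.3, 0.2]
opening: 0.062
finger_force: 0.0
[[ 0.49830283 -0.39408107  0.03      ]]
t 24.4 p [0.4791 0.0596 0.0144] rot [-179.97    0.     98.31] F [ 0.3 -0.4  0.2] op 0.0622 ff 0.0
turn first (tool rotvec) [-0.03  0.    0.01] then shift cm [-0.06 -0.02  0.69] shift w/o turn [-0.06 -0.02  0.69]
```

```bash

python3 -m inch '[{"linear":[0,0,0.4],"rot":[0,0,0]},{"linear":[0,0,0.3],"rot":[0,0,0]},{"linear":[0,0,0],"rot":[0,0,0]},{"linear":[0,0,0],"rot":[0,0,0]}]'
python3 -m inch '[{"linear":[0,0,0],"rot":[0,0,0]},{"linear":[0,0,0],"rot":[0,0,0]},{"linear":[0,0,0],"rot":[0,0,0]},{"linear":[0,0,0],"rot":[0,0,0]},{"linear":[0,0,0],"rot":[0,0,0]}]' 3.5
python3 -m inch '[{"linear":[0,0,-0.3],"rot":[0,0,0]},{"linear":[0,0,-0.5],"rot":[0,0,0]},{"linear":[0,0,-0.7],"rot":[0,0,0]},{"linear":[0,0,-0.5],"rot":[0,0,0]},{"linear":[0,0,0],"rot":[0,0,0]}]'
```

```text
clock: 24.73
position: [0.4782, 0.0596, 0.0065]
tool_rot: [-179.9, -0.0, 98.3]
force: [-0.5, -0.3, -0.2]
opening: 0.0622
finger_force: 0.0
clock: 25.15
position: [0.4792, 0.0596, 0.0074]
tool_rot: [-180.0, 0.0, 98.3]
force: [0.0, -0.1, 6.4]
opening: 0.0458
finger_force: 60.8
clock: 25.57
position: [0.4795, 0.0596, 0.0282]
tool_rot: [180.0, 0.0, 98.3]
force: [-0.2, 0.4, -0.7]
opening: 0.0461
finger_force: 61.3
```

```bash

python3 -m inch '[{"linear":[0,0,-1.5],"rot":[0,0,0]},{"linear":[0,0,-2],"rot":[0,0,0]},{"linear":[0,0,-2],"rot":[0,0,0]},{"linear":[0,0,-2],"rot":[0,0,0]},{"linear":[-1,-0.2,-2],"rot":[0,0,0]}]'
python3 -m inch '[{"linear":[-2,-0.3,-0.7],"rot":[0,0,0]},{"linear":[-2.5,-0.3,0],"rot":[0,0,0]},{"linear":[-2.5,-0.3,0],"rot":[0,0,0]},{"linear":[-2.5,-0.3,0],"rot":[0,0,0]},{"linear":[-2.5,-0.3,0],"rot":[0,0,0]}]' 
python3 -m inch '[{"linear":[-2.5,-0.3,0],"rot":[0,0,0]},{"linear":[-2.5,-0.3,0],"rot":[0,0,0]},{"linear":[-2.5,-0.3,0],"rot":[0,0,0]},{"linear":[-2.5,-0.3,0],"rot":[0,0,0]},{"linear":[-2.5,-0.3,0],"rot":[0,0,0]}]' 
python3 -m inch '[{"linear":[-2.5,-0.3,0],"rot":[0,0,0]},{"linear":[-2.5,-0.3,0],"rot":[0,0,0]},{"linear":[-2.5,-0.3,0],"rot":[0,0,0]},{"linear":[-2,-0.3,0],"rot":[0,0,0]},{"linear":[-1,0,0],"rot":[0,0,0]}]' 
python3 -m inch '[{"linear":[0,0,0],"rot":[0,0,0]},{"linear":[0,0,0],"rot":[0,0,0]}]' 
python3 -c "from h import *;plan(.4907,-.3323,-.007,98.3)"
```

```text
clock: 25.98
position: [0.4779, 0.0504, 0.1226]
tool_rot: [-179.9, -0.0, 98.4]
force: [1.1, 0.4, 0.0]
opening: 0.0461
finger_force: 61.4
clock: 26.4
position: [0.4805, -0.0726, 0.1288]
tool_rot: [-179.9, 0.0, 98.3]
force: [0.0, 0.2, -0.3]
opening: 0.0458
finger_force: 61.4
clock: 26.82
position: [0.4836, -0.1986, 0.1286]
tool_rot: [-179.9, -0.0, 98.3]
force: [0.3, 0.2, -0.1]
opening: 0.0457
finger_force: 61.4
clock: 27.23
position: [0.4866, -0.3053, 0.1285]
tool_rot: [-179.9, 0.0, 98.2]
force: [0.2, -0.5, -0.6]
opening: 0.0462
finger_force: 61.4
clock: 27.4
position: [0.4871, -0.3025, 0.1283]
tool_rot: [-179.9, -0.1, 98.3]
force: [0.3, 0.9, -0.9]
opening: 0.0458
finger_force: 61.4
t 27.4 p [ 0.4871 -0.3025  0.1283] rot [-1.7988e+02 -6.0000e-02  9.8280e+01] F [ 0.3  0.9 -0.9] op 0.0458 ff 61.4
turn first (tool rotvec) [-0.12 -0.06 -0.02] then shift cm [-3.   -0.07 13.53] shift w/o turn [-3.02 -0.04 13.53]
```

```bash

python3 -m inch '[{"linear":[-1.5,0,0],"rot":[0,0,0]},{"linear":[-1.5,0,0],"rot":[0,0,0]},{"linear":[0,0,1.5],"rot":[0,0,0]},{"linear":[0,0,2],"rot":[0,0,0]},{"linear":[0,0,2],"rot":[0,0,0]}]'
python3 -m inch '[{"linear":[0,0,2],"rot":[0,0,0]},{"linear":[0,0,2],"rot":[0,0,0]},{"linear":[0,0,1.5],"rot":[0,0,0]},{"linear":[0,0,1],"rot":[0,0,0]},{"linear":[0,0,0],"rot":[0,0,0]}]' 
python3 -m inch '[{"linear":[0,0,0.5],"rot":[0,0,0]},{"linear":[0,0,0],"rot":[0,0,0]},{"linear":[0,0,0],"rot":[0,0,0]}]' 
python3 -c "from h import *;plan(.4907,-.3323,-.007,98.3)"
```

```text
clock: 27.82
position: [0.4923, -0.3316, 0.0738]
tool_rot: [-180.0, 0.0, 98.4]
force: [0.6, 0.2, -0.7]
opening: 0.046
finger_force: 61.5
clock: 28.23
position: [0.4899, -0.33, 0.006]
tool_rot: [-179.7, -0.2, 98.4]
force: [-0.2, 0.2, 0.3]
opening: 0.0461
finger_force: 61.5
clock: 28.48
position: [0.492, -0.3329, 0.0047]
tool_rot: [-180.0, 0.1, 98.3]
force: [-0.1, -0.2, -0.7]
opening: 0.046
finger_force: 61.5
t 28.48 p [ 0.492  -0.3329  0.0047] rot [-1.7996e+02  5.0000e-02  9.8340e+01] F [-0.1 -0.2 -0.7] op 0.046 ff 61.5
turn first (tool rotvec) [-0.04  0.05  0.04] then shift cm [ 0.08 -0.12  1.17] shift w/o turn [ 0.08 -0.12  1.17]
```

```bash

python3 -m inch '[{"linear":[0,0,0.4],"rot":[0,0,0]},{"linear":[0,0,0.4],"rot":[0,0,0]},{"linear":[0,0,0.2],"rot":[0,0,0]},{"linear":[0,0,0],"rot":[0,0,0]},{"linear":[0,0,0],"rot":[0,0,0]}]' | grep -E "pos|force: \["
for i in 1 2; do python3 -m inch '[{"linear":[0,0,0.1],"rot":[0,0,0]},{"linear":[0,0,0],"rot":[0,0,0]},{"linear":[0,0,0],"rot":[0,0,0]}]' | grep -E "pos|force: \["; done
```

```text
position: [0.491, -0.3325, -0.0066]
force: [0.6, 0.3, -0.4]
position: [0.4914, -0.3327, -0.0072]
force: [0.3, 0.2, -0.5]
position: [0.4915, -0.3331, -0.0075]
force: [-2.0, 0.3, 5.3]
```

```bash

python3 -m inch '[{"linear":[0,0,-0.05],"rot":[0,0,0]},{"linear":[0,0,0],"rot":[0,0,0]},{"linear":[0,0,0],"rot":[0,0,0]},{"linear":[0,0,0],"rot":[0,0,0]}]' 5.6
python3 -m inch '[{"linear":[0,0,-1],"rot":[0,0,0]},{"linear":[0,0,-2],"rot":[0,0,0]},{"linear":[0,0,-3],"rot":[0,0,0]},{"linear":[0,0,-3],"rot":[0,0,0]},{"linear":[0,0,-3],"rot":[0,0,0]}]'
python3 -m inch '[{"linear":[0,0,-1.2],"rot":[0,0,0]},{"linear":[3,0,0],"rot":[0,0,0]},{"linear":[4,0.5,0],"rot":[0,0,0]},{"linear":[4,0.5,0],"rot":[0,0,0]},{"linear":[4,0.5,0],"rot":[0,0,0]}]' 6.2
python3 -m inch '[{"linear":[4,0.5,0],"rot":[0,0,0]},{"linear":[4,0.5,0],"rot":[0,0,0]},{"linear":[4,0.5,0],"rot":[0,0,0]},{"linear":[3,0.5,0],"rot":[0,0,0]},{"linear":[1,0,1],"rot":[0,0,0]}]' 
python3 -m inch '[{"linear":[0,0,2],"rot":[0,0,0]},{"linear":[0,0,1],"rot":[0,0,0]},{"linear":[0,0,0],"rot":[0,0,0]},{"linear":[0,0,0],"rot":[0,0,0]}]' 
python3 bl.py
python3 -c "from h import *;plan(.4885,-.0045,.0073,98.3)"
```

```text
clock: 29.73
position: [0.4912, -0.3326, -0.008]
tool_rot: [-179.9, -0.0, 98.3]
force: [-0.2, 0.2, 0.2]
opening: 0.0561
finger_force: 0.0
clock: 30.15
position: [0.4912, -0.3324, 0.1139]
tool_rot: [-179.9, -0.0, 98.3]
force: [-0.3, -0.4, 0.2]
opening: 0.0558
finger_force: 0.0
clock: 30.57
position: [0.4841, -0.1807, 0.1241]
tool_rot: [-179.9, -0.0, 98.3]
force: [0.8, 0.4, 0.1]
opening: 0.0622
finger_force: 0.0
clock: 30.98
position: [0.4824, -0.0171, 0.116]
tool_rot: [179.9, -0.0, 98.5]
force: [1.0, -0.5, 0.5]
opening: 0.0618
finger_force: 0.0
clock: 31.32
position: [0.4803, -0.0214, 0.0833]
tool_rot: [-179.8, -0.0, 98.3]
force: [0.4, 0.2, 0.8]
opening: 0.062
finger_force: 0.0
S
220 118 130 117 111 139 139 127 131 136 124 133 131 130 141 129 145 126 133 128 112 121 135 130 120 123 127
223 116 114 110 129 124 124 122 133 134 125 134 129 126 130 135 133 141 120 136 124 119 135 126 120 117 121
226 124 115 130 137 131 136 123 131 135 131 129 121 129 128 133 135 128 138 145 143 122 127 146 123 123 115
229 122 128 131 121 122 126 123 121 122 120 130 136 133 130 132 133 136 137 129 136 129 
[... 837 characters left out ...]
26 118 126 134 129 133 133 136 128 160 139 123
256 132 129 121 121 119 126 126 121 131 120 127 129 129 134 121 124 123 131 126 115 113 130 128 135 121 117
259 119 127 127 122 128 130 133 126 128 136 121 137 129 125 143 142 132 148 140 123 133 132 123 117 123 121
262 119 120 123 135 137 127 131 140 136 130 129 124 136 121 129 133 131 131 131 131 128 117 119 125 119 123
265 123 121 123 118 126 136 136 138 132 131 137 144 132 136 152 129 139 141 117 118 121 127 126 117 122 122
t 31.37 p [ 0.4811 -0.0216  0.0842] rot [-1.7987e+02 -1.0000e-02  9.8260e+01] F [ 0.2 -0.6  0.8] op 0.0621 ff 0.0
turn first (tool rotvec) [-0.13 -0.01 -0.04] then shift cm [1.59 0.98 7.69] shift w/o turn [1.58 1.   7.69]
```

Both balls are in the basket, side by side. Next is the short casting in the middle cavity.

```bash

python3 -m inch '[{"linear":[0.8,0.5,0],"rot":[0,0,0]},{"linear":[0.8,0.4,0],"rot":[0,0,0]},{"linear":[0,0,1],"rot":[0,0,0]},{"linear":[0,0,2],"rot":[0,0,0]},{"linear":[0,0,2],"rot":[0,0,0]}]'
python3 -m inch '[{"linear":[0,0,1.5],"rot":[0,0,0]},{"linear":[0,0,0.5],"rot":[0,0,0]},{"linear":[0,0,0],"rot":[0,0,0]},{"linear":[0,0,0],"rot":[0,0,0]}]'
python3 -c "from h import *;plan(.4885,-.0045,.0073,98.3)"
```

```text
clock: 31.78
position: [0.4891, -0.0035, 0.0343]
tool_rot: [179.9, 0.0, 98.4]
force: [0.7, 0.3, -0.5]
opening: 0.062
finger_force: 0.0
clock: 32.12
position: [0.4878, -0.0036, 0.0143]
tool_rot: [-179.9, -0.0, 98.3]
force: [0.4, -0.1, -0.9]
opening: 0.0619
finger_force: 0.0
t 32.12 p [ 0.4878 -0.0036  0.0143] rot [-1.799e+02 -1.000e-02  9.833e+01] F [ 0.4 -0.1 -0.9] op 0.0619 ff 0.0
turn first (tool rotvec) [-0.1  -0.01  0.03] then shift cm [-0.09  0.05  0.7 ] shift w/o turn [-0.09  0.06  0.7 ]
```

```bash

python3 -m inch '[{"linear":[0,0.05,0.4],"rot":[0,0,0]},{"linear":[0,0,0.3],"rot":[0,0,0]},{"linear":[0,0,0],"rot":[0,0,0]},{"linear":[0,0,0],"rot":[0,0,0]}]'
python3 -m inch '[{"linear":[0,0,0],"rot":[0,0,0]},{"linear":[0,0,0],"rot":[0,0,0]},{"linear":[0,0,0],"rot":[0,0,0]},{"linear":[0,0,0],"rot":[0,0,0]},{"linear":[0,0,0],"rot":[0,0,0]}]' 3.5
python3 -m inch '[{"linear":[0,0,-0.3],"rot":[0,0,0]},{"linear":[0,0,-0.5],"rot":[0,0,0]},{"linear":[0,0,-0.7],"rot":[0,0,0]},{"linear":[0,0,-0.5],"rot":[0,0,0]},{"linear":[0,0,0],"rot":[0,0,0]}]'
python3 -c "from h import *;plan(.5364,.3638,.12,98.3)"
```

```text
clock: 32.45
position: [0.4883, -0.0037, 0.0074]
tool_rot: [-179.9, -0.0, 98.3]
force: [-0.1, -0.1, -0.0]
opening: 0.0621
finger_force: 0.0
clock: 32.87
position: [0.4889, -0.0037, 0.008]
tool_rot: [-180.0, 0.0, 98.3]
force: [0.6, 0.4, 6.1]
opening: 0.0451
finger_force: 60.3
clock: 33.28
position: [0.4893, -0.0038, 0.0287]
tool_rot: [180.0, 0.0, 98.3]
force: [-0.4, 0.2, 0.1]
opening: 0.0457
finger_force: 60.3
t 33.28 p [ 0.4893 -0.0038  0.0287] rot [1.7997e+02 3.0000e-02 9.8330e+01] F [-0.4  0.2  0.1] op 0.0457 ff 60.3
turn first (tool rotvec) [0.03 0.03 0.03] then shift cm [35.69  9.97 -9.13] shift w/o turn [35.68  9.99 -9.14]
```

```bash

python3 -m inch '[{"linear":[0,0,-1.5],"rot":[0,0,0]},{"linear":[0,0,-2],"rot":[0,0,0]},{"linear":[0,0,-2],"rot":[0,0,0]},{"linear":[0,0,-2],"rot":[0,0,0]},{"linear":[1,0.3,-1.6],"rot":[0,0,0]}]'
python3 -m inch '[{"linear":[2,0.6,0],"rot":[0,0,0]},{"linear":[2.5,0.7,0],"rot":[0,0,0]},{"linear":[2.5,0.7,0],"rot":[0,0,0]},{"linear":[2.5,0.7,0],"rot":[0,0,0]},{"linear":[2.5,0.7,0],"rot":[0,0,0]}]' 
python3 -m inch '[{"linear":[2.5,0.7,0],"rot":[0,0,0]},{"linear":[2.5,0.7,0],"rot":[0,0,0]},{"linear":[2.5,0.7,0],"rot":[0,0,0]},{"linear":[2.5,0.7,0],"rot":[0,0,0]},{"linear":[2.5,0.7,0],"rot":[0,0,0]}]' 
python3 -m inch '[{"linear":[2.5,0.7,0],"rot":[0,0,0]},{"linear":[2.5,0.7,0],"rot":[0,0,0]},{"linear":[2,0.7,0],"rot":[0,0,0]},{"linear":[1,0.3,0],"rot":[0,0,0]},{"linear":[0,0,0],"rot":[0,0,0]}]' 
python3 -m inch '[{"linear":[0,0,0],"rot":[0,0,0]},{"linear":[0,0,0],"rot":[0,0,0]}]' 
python3 -c "from h import *;plan(.5364,.3638,-.007,98.3)"
```

```text
clock: 33.7
position: [0.4901, 0.0056, 0.1197]
tool_rot: [-180.0, 0.0, 98.3]
force: [1.2, 0.4, -0.6]
opening: 0.0452
finger_force: 60.5
clock: 34.12
position: [0.5061, 0.1315, 0.1181]
tool_rot: [-179.9, -0.0, 98.3]
force: [-0.4, -0.5, -0.9]
opening: 0.0451
finger_force: 60.5
clock: 34.53
position: [0.5226, 0.2604, 0.1179]
tool_rot: [-179.9, -0.0, 98.3]
force: [0.6, -0.1, -0.2]
opening: 0.0451
finger_force: 60.5
clock: 34.95
position: [0.5345, 0.3436, 0.1176]
tool_rot: [-179.9, -0.0, 98.4]
force: [-0.2, -0.7, -0.6]
opening: 0.0451
finger_force: 60.5
clock: 35.12
position: [0.5347, 0.3406, 0.1177]
tool_rot: [-179.9, 0.0, 98.3]
force: [0.2, -0.3, -0.5]
opening: 0.0453
finger_force: 60.5
t 35.12 p [0.5347 0.3406 0.1177] rot [-1.7987e+02  4.0000e-02  9.8300e+01] F [ 0.2 -0.3 -0.5] op 0.0453 ff 60.5
turn first (tool rotvec) [-0.13  0.04 -0.  ] then shift cm [ 2.28  0.5  12.47] shift w/o turn [ 2.28  0.53 12.47]
```

```bash

python3 -m inch '[{"linear":[1.2,0.3,0],"rot":[0,0,0]},{"linear":[1.1,0.2,0],"rot":[0,0,0]},{"linear":[0,0,1],"rot":[0,0,0]},{"linear":[0,0,2],"rot":[0,0,0]},{"linear":[0,0,2],"rot":[0,0,0]}]'
python3 -m inch '[{"linear":[0,0,2],"rot":[0,0,0]},{"linear":[0,0,2],"rot":[0,0,0]},{"linear":[0,0,1.2],"rot":[0,0,0]},{"linear":[0,0,0.8],"rot":[0,0,0]},{"linear":[0,0,0],"rot":[0,0,0]}]' 
python3 -m inch '[{"linear":[0,0,0.4],"rot":[0,0,0]},{"linear":[0,0,0],"rot":[0,0,0]},{"linear":[0,0,0],"rot":[0,0,0]}]' 
python3 -c "from h import *;plan(.5364,.3638,-.007,98.3)"
```

```text
clock: 35.53
position: [0.537, 0.3659, 0.0679]
tool_rot: [180.0, -0.1, 98.4]
force: [0.7, 0.1, -0.6]
opening: 0.0452
finger_force: 60.5
clock: 35.95
position: [0.5347, 0.3643, 0.0054]
tool_rot: [-179.7, 0.1, 98.3]
force: [-0.4, -1.0, -1.5]
opening: 0.0451
finger_force: 60.5
clock: 36.2
position: [0.5371, 0.3657, 0.0052]
tool_rot: [-180.0, -0.0, 98.3]
force: [0.2, 0.0, 0.3]
opening: 0.0449
finger_force: 60.5
t 36.2 p [0.5371 0.3657 0.0052] rot [-1.800e+02 -5.000e-02  9.833e+01] F [0.2 0.  0.3] op 0.0449 ff 60.5
turn first (tool rotvec) [-0.   -0.05  0.03] then shift cm [-0.18 -0.09  1.22] shift w/o turn [-0.18 -0.09  1.21]
```

```bash

python3 -m inch '[{"linear":[0,0,0.4],"rot":[0,0,0]},{"linear":[0,0,0.4],"rot":[0,0,0]},{"linear":[0,0,0.2],"rot":[0,0,0]},{"linear":[0,0,0],"rot":[0,0,0]},{"linear":[0,0,0],"rot":[0,0,0]}]' | grep -E "pos|force: \["
for i in 1 2; do python3 -m inch '[{"linear":[0,0,0.1],"rot":[0,0,0]},{"linear":[0,0,0],"rot":[0,0,0]},{"linear":[0,0,0],"rot":[0,0,0]}]' | grep -E "pos|force: \["; done
```

```text
position: [0.5361, 0.3651, -0.0062]
force: [0.2, -0.4, 0.3]
position: [0.5363, 0.3653, -0.0068]
force: [-0.6, 0.7, 2.2]
position: [0.5364, 0.3655, -0.007]
force: [-3.6, -0.5, 7.4]
```

Contact. I'll release, go up and check the final state.

```bash

python3 -m inch '[{"linear":[0,0,-0.1],"rot":[0,0,0]},{"linear":[0,0,0],"rot":[0,0,0]},{"linear":[0,0,0],"rot":[0,0,0]},{"linear":[0,0,0],"rot":[0,0,0]}]' 5.6
python3 -m inch '[{"linear":[0,0,-1],"rot":[0,0,0]},{"linear":[0,0,-2],"rot":[0,0,0]},{"linear":[0,0,-3],"rot":[0,0,0]},{"linear":[0,0,-3],"rot":[0,0,0]},{"linear":[0,0,-3],"rot":[0,0,0]}]'
python3 -m inch '[{"linear":[0,0,-2],"rot":[0,0,0]},{"linear":[0,-3,0],"rot":[0,0,0]},{"linear":[0,-4,0],"rot":[0,0,0]},{"linear":[0,-4,0],"rot":[0,0,0]},{"linear":[0,0,0],"rot":[0,0,0]}]'
python3 -m inch '[{"linear":[0,0,0],"rot":[0,0,0]},{"linear":[0,0,0],"rot":[0,0,0]},{"linear":[0,0,0],"rot":[0,0,0]},{"linear":[0,0,0],"rot":[0,0,0]},{"linear":[0,0,0],"rot":[0,0,0]}]'
python3 - <<'E'
from h import *
import pickle
d=pickle.load(open("s0.pkl","rb"))
for n in("top","scene"):
    s=arm.snapshot(n); D=(np.abs(s["pixels"].astype(int)-d[n]["pixels"]).max(2)>45).astype(np.uint8)
    D=cv2.morphologyEx(D,cv2.MORPH_OPEN,np.ones((2,2),np.uint8))
    k,l,st,c=cv2.connectedComponentsWithStats(D)
    for j in range(1,k):
        if st[j,4]>15: print(n,st[j],c[j].round(0))
    if n=="top":
        P=s["pixels"].astype(int); rb=P[...,0]-P[...,2]
        for y in range(208,262,4): print(y," ".join(f"{v:3d}" for v in rb[y,208:264:2]))
plan(0,0,0,0)
E
```

```text
clock: 37.45
position: [0.5361, 0.3651, -0.0073]
tool_rot: [-179.9, 0.0, 98.3]
force: [0.4, -1.1, -0.1]
opening: 0.0563
finger_force: 0.0
clock: 37.87
position: [0.5362, 0.365, 0.1147]
tool_rot: [-179.9, 0.0, 98.3]
force: [0.2, 0.3, 0.3]
opening: 0.0555
finger_force: 0.0
clock: 38.28
position: [0.4195, 0.347, 0.1306]
tool_rot: [-179.4, 0.1, 98.4]
force: [-0.8, -0.7, -0.9]
opening: 0.0559
finger_force: 0.0
clock: 38.7
position: [0.4288, 0.3495, 0.1335]
tool_rot: [-179.9, -0.0, 98.3]
force: [-0.3, 0.6, 0.4]
opening: 0.0561
finger_force: 0.0
top [  295   176   254   256 17808] [422. 295.]
top [ 187  207   63   44 1110] [212. 230.]
top [223 206  38  57 210] [244. 237.]
top [462 222  26  33 353] [474. 237.]
top [ 491  230  141  110 5668] [565. 284.]
top [ 178  232  152  129 3779] [265. 319.]
top [374 237   7  10  60] [377. 241.]
top [399 236  11  13  74] [403. 243.]
top [637 238   3  16  29] [638. 244.]
top [365 242   8   6  30] [368. 244.]
top [346 245  14   7  56] [352. 248.]
top [326 246  11  15 100] [330. 254.]
top [334 246   8   9  49] [337. 250.]
top [366 248   9   5  31] [371. 250.
[... 3284 characters left out ...]
7. 195.]
scene [ 407  193   40   65 1195] [423. 220.]
scene [259 197   7  13  73] [262. 203.]
scene [ 177  200  147  104 6404] [241. 252.]
scene [256 208  85  43 814] [298. 227.]
scene [268 225  55  35 421] [293. 242.]
scene [294 227  12  12  82] [299. 232.]
scene [287 231   5   4  16] [289. 233.]
scene [399 240  27  40 477] [410. 261.]
scene [303 242   6   4  17] [306. 243.]
scene [321 246   7  11  57] [324. 251.]
scene [320 256  28  29 237] [331. 273.]
t 38.8 p [0.4283 0.3494 0.1332] rot [-1.799e+02 -1.000e-02  9.829e+01] F [ 0.1 -0.4  0.3] op 0.0557 ff 0.0
turn first (tool rotvec) [-8.000e-02  8.000e-02  9.829e+01] then shift cm [-42.83  34.94  13.32] shift w/o turn [-28.4  -47.4   13.39]
```

```bash

python3 -m inch '[{"linear":[-4,0,0],"rot":[0,0,0]},{"linear":[-4,0,0],"rot":[0,0,0]},{"linear":[-4,0,0],"rot":[0,0,0]},{"linear":[-4,0,0],"rot":[0,0,0]},{"linear":[-4,0,0],"rot":[0,0,0]}]'
python3 -m inch '[{"linear":[-4,0,0],"rot":[0,0,0]},{"linear":[-4,0,0],"rot":[0,0,0]},{"linear":[-3,0,0],"rot":[0,0,0]},{"linear":[0,0,0],"rot":[0,0,0]},{"linear":[0,0,0],"rot":[0,0,0]}]'
python3 - <<'E'
from h import *
import pickle
d=pickle.load(open("s0.pkl","rb"))["top"]["pixels"].astype(int)
s=arm.snapshot("top");P=s["pixels"].astype(int)
D=(np.abs(P-d).max(2)>45).astype(np.uint8);D=cv2.morphologyEx(D,cv2.MORPH_OPEN,np.ones((2,2),np.uint8))
k,l,st,c=cv2.connectedComponentsWithStats(D)
for j in range(1,k):
    if st[j,4]>12 and c[j][1]<290: print(st[j],c[j].round(1),onz(s,c[j],.03).round(3))
print(arm.read_state()["position"],arm.read_state()["force"])
E
```

```text
clock: 39.22
position: [0.4567, 0.1497, 0.1332]
tool_rot: [-179.9, -0.0, 98.3]
force: [0.4, -0.1, 1.4]
opening: 0.0561
finger_force: 0.0
clock: 39.63
position: [0.4729, 0.0409, 0.1332]
tool_rot: [-179.9, -0.0, 98.1]
force: [0.4, 0.9, -0.5]
opening: 0.056
finger_force: 0.0
[ 397  169  147   98 5667] [480.9 208.7] [[ 0.606 -0.439  0.03 ]]
[324 188  72  24 803] [368.6 196.5] [[ 0.661 -0.072  0.03 ]]
[316 192   5   4  15] [318.3 193.4] [[0.678 0.093 0.03 ]]
[ 324  195   45   69 1279] [342.4 229.3] [[0.554 0.019 0.03 ]]
[315 198  10  14  92] [318.5 204.6] [[0.64  0.093 0.03 ]]
[393 206   3   5  13] [393.8 208.2] [[ 0.618 -0.152  0.03 ]]
[366 211   6   7  24] [368.6 213.8] [[ 0.602 -0.068  0.03 ]]
[318 213   5   9  29] [319.5 217.6] [[0.596 0.092 0.03 ]]
[472 217  19  36 360] [481.9 233.8] [[ 0.521 -0.434  0.03 ]]
[388 218   9   7  40] [392. 221.] [[ 0.575 -0.143  0.03 ]]
[384 225  24  12 138] [398.9 230. ] [[ 0.545 -0.163  0.03 ]]
[ 546  230   86   90 2812] [589.6 273.9] [[ 0.374 -0.781  0.03 ]]
[368 233   2   7  14] [368.5 236. ] [[ 0.528 -0.064  0.03 ]]
[359 235   6   3  15] [361.8 235.8] [[ 0.53  -0.042  0.03 ]]
[374 237   7  10  60] [377.  241.2] [[ 0.51 -0.09  0.03]]
[462 236  10  14  76] [466.6 242.1] [[ 0.496 -0.381  0.03 ]]
[452 238  10  13  95] [456.3 243.9] [[ 0.491 -0.347  0.03 ]]
[637 238   3  16  29] [638.4 243.9] [[ 0.467 -0.969  0.03 ]]
[317 243   4  14  35] [319.1 250.3] [[0.487 0.097 0.03 ]]
[382 242   8   6  32] [385.4 244.1] [[ 0.499 -0.117  0.03 ]]
[401 242  11   7  46] [404.8 244.7] [[ 0.495 -0.179  0.03 ]]
[348 252   8   5  28] [351.6 254. ] [[ 0.471 -0.006  0.03 ]]
[318 263   3   9  20] [319.4 266.8] [[0.434 0.098 0.03 ]]
[576 276  16   8  40] [584.  279.2] [[ 0.357 -0.76   0.03 ]]
[370 279   3   9  18] [370.8 283. ] [[ 0.375 -0.063  0.03 ]]
[0.47270837 0.0421444  0.13312642] [-0.58528216 -0.26760596 -0.64103375]
```

```bash

python3 - <<'E'
from h import *
import pickle
d=pickle.load(open("s0.pkl","rb"))["top"]["pixels"].astype(int)
s=arm.snapshot("top");P=s["pixels"].astype(int)
m=np.zeros((480,640),np.uint8);cv2.circle(m,(234,235),23,1,-1)
w=((P[...,0]-P[...,2])-(d[...,0]-d[...,2])>5)&(m>0)
ys,xs=np.nonzero(w);print(len(xs),xs.min(),xs.max(),ys.min(),ys.max(),onz(s,[(xs.mean(),ys.mean())],.04))
print("pan ring diff",np.abs(P-d)[205:265,205:265].max(2)[m[205:265,205:265]==0].max(), "tin", np.abs(P-d)[196:216,296:312].max())
E
```

```text
209 218 254 218 250 [[0.53100359 0.36288085 0.04      ]]
pan ring diff 15 tin 14
```

```bash
python3 -c "from station import arm;print(arm.sign_off())"
```

```text
the job is handed in; nothing more can be done
None
```

I handed the job in at about 39 s of arm time: the mould's top half is flat on the cork mat, both ball candles are on the basket floor and the short-poured one is on the pan floor. Every set-down was by light contact and nothing was dropped; the final top-camera comparison showed the pan and tin unmoved, but I did not check the other bystanders one by one.

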